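# Load the dry block heater

## Robot

A 6-joint arm with a two-finger parallel gripper is mounted at the origin on a cart in front of the work surface, level with it; the furniture and walls round the work are solid. World frame = base frame: x ahead of the robot, y to its left, z up, the work surface at z = 0. Lengths are in m, angles in degrees, forces in N, time in s.
With the tool pointing down it reaches from about 0.375 to 0.975 m from the base axis. Payload 3.8 kg.
Tool frame: the origin (TCP) lies midway between the tips of the shut fingers; the grasp point (between the pads) lies 19 mm behind it (env.grip_depth is the z of the grasp point in the tool frame, in m); z points along the fingers, y is the direction in which the jaws open and shut (so a half turn about z gives the same grasp; the last joint's range is limited). The gripper opens to 88 mm and grips with 3 to 60 N. Pads are 18 mm wide; open, the fingers measure 123 mm over their backs; the gripper's body (75 mm by 187 mm) begins 45 mm behind the grasp point.
Start: joints at [69.104, 15.12, 91.902, -0, 72.978, -2.114], TCP at [0.217, 0.639, 0.239] pointing down, gripper open.
Joint ranges: [-150.88, 150.88], [-54.13, 125.18], [17.81, 147.31], [-75.09, 255.09], [0, 152.58], [-146.25, 146.25]. Speed limits (degrees/s): [147.25, 147.25, 180, 180, 180, 180].

## Interface

Orientations are given as [roll, pitch, yaw] about the fixed x, y, z axes, in that order (R = Rz(yaw) Ry(pitch) Rx(roll)).
In Python, from workcell import env gives the robot as it stands.
- The arm moves only by the tool servo_tool, never from a script. Its argument "steps" is a list that holds one entry, the list of rows, each a list of 7 numbers: the shift along the tool's x, y, z in units of 60 mm (1.0 is 60 mm), then the turn, a rotation vector about the tool's x, y, z in units of 8 degrees (1.0 is 8 degrees), then the opening, from 0 (shut) to 1 (fully open). A call has 1 to 5 rows; each row is the pose to reach, as a shift and turn from the pose measured when the call began, along the tool's axes at that moment; what a row does not reach only later rows make up. A row lasts 1/8 s, in which the tool goes at most 62.5 mm and 10.7 degrees, less where a joint would pass 70% of its speed; a pose out of reach is approached as far as the arm can. A call with a gripper value outside its range is refused whole. The fingers move at their own pace and stop on an object; "grip_force" is the grip in N (left out, the last holds). Time passes only in rows, so rows that repeat a pose let the fingers close. It gives the time, the measured TCP pose, the force and the opening at its end, in the units of the state.
- env.get_obs(): the state, without advancing time (a new reading comes with each control period).
- env.read_camera(name): name is "scene" or "top" or "wrist"; returns the picture (384x512x3 uint8, red, green, blue); there is no depth.
- env.calibration(name): a dict with "fov_y" (degrees; the focal length in pixels is half the picture's height over the tangent of half this angle, whatever the lens; pixels are square), "cx", "cy" (the principal point, pixels), "camera_from_world" (4x4, takes a point from world to camera coordinates). Camera axes: x right, y down, z forward; pixel columns grow to the right and rows downward; lengths in m; the calibration is good to about 2 mm. A picture is of the moment at which its call begins: read the wrist's pose just before it. calibration takes no time and is no camera call; for the wrist camera it gives the pose at the moment of the call.
- env.close_job(): hands the job in, once; it reports no verdict.
The state is a dict: "clock": time; "q": joint angles; "qvel": joint speeds; "effort": joint torques, N m; "tool_pos": TCP position; "tool_rot": TCP orientation; "ft_force": force on the tool from outside, world axes, zero at the start; "moment": the same for the moment, N m; "grip_width": opening from 0.0 (shut) to 1.0 (fully open).
Only numpy, scipy, OpenCV 4.12 (cv2) and the standard library are available. Lean on these libraries where they do the work, as an engineer would, in place of code of your own. Each camera call takes 0.05 s, during which the arm holds its last target.

## Task

Load the dry block heater: stand the amber bottle and the small black-capped dropper bottle upright, fully down, each in the block whose well is bored for it, and stand the corked vial in the middle-sized well, which is far too wide for it, so seat the blue reducing sleeve in that well first and put the vial in the sleeve's bore. Set things in place, do not drop them, and leave the blue-capped jar and the beaker where they are. Once everything is in, press the heater's green start button all the way down and let go.

Things in the scene. Friction and masses are not known exactly. Their poses are not given: they have to be found in the camera images.
- amber_bottle: loose brown glass bottle with a white screw cap, 57 mm in diameter, 92 mm tall with the cap, about 0.16 kg; wall straight from 6 to 46 mm above its base (grip it there), shoulder above. Belongs in block_large. Origin: centre of its underside, z up; round, so its yaw means nothing.
- dropper_flask: loose small brown glass bottle with a tall black cap and a white label, 38 mm in diameter, 85 mm tall with the cap, about 0.07 kg; wall straight from 6 to 45 mm above its base (grip it there), shoulder above. Belongs in block_small. Origin: centre of its underside, z up; round.
- cork_vial: loose clear glass vial with a tan cork, 23 mm in diameter, 52 mm tall with the cork, about 0.025 kg; wall straight up to 34 mm above its base (grip it there), then a short shoulder and the cork. Belongs in the bore of the sleeve. Origin: centre of its underside, z up; round.
- sleeve: loose blue reducing sleeve: an upright cylinder 48 mm in diameter, 43 mm tall, with a round bore from the top 30 mm wide and 18 mm deep (bore floor 25 mm above the underside), 4 mm chamfer at its mouth; about 0.09 kg. Stands bore up. Belongs in block_middle, where its top 18 mm stand out above the block. Origin: centre of its underside, z up; round.
- block_large: aluminium block 84 x 84 x 31 mm, fixed in one of the heater's three bays (which one varies), with a round well 65 mm wide and 25 mm deep, 4 mm chamfer at its mouth. Origin: centre of its underside, under the well's axis, 40 mm above the worktop; well floor 6 mm, top face 31 mm above the origin. x to the heater's back, y along the row of blocks (88 mm apart), z up; yaw counts.
- block_middle: as block_large, but its well is 55 mm in diameter (25 mm deep): it takes the sleeve.
- block_small: as block_large, but its well is 45 mm in diameter (25 mm deep): it takes the dropper bottle.
- start_top (a point): centre of the top of the round green start button, 26 mm wide, on the control ledge in front of the blocks near the heater's right end; 74 mm above the worktop. It goes 6 mm straight down against a spring (5 N at the bottom) and comes back up when let go. The heater is a fixed white case 152 mm deep, 292 mm wide; ledge and rim 52 mm high, block tops 71 mm high.
- blue_cap_jar: bystander: loose squat glass jar with a blue cap, 52 mm in diameter, 60 mm tall. Origin: centre of its underside.
- beaker: bystander: loose small glass beaker with blue liquid in it, 55 mm in diameter, 68 mm tall. Origin: centre of its underside. Beyond it to the right stands a fixed retort stand with a tall vertical rod (0.58 m ahead of the robot, 0.28 m to its right, higher than 0.5 m): the arm must swing past inside or clear of it.

How it is judged (in metres and radians):
On the way, in this order (a step that is already met when the one before it is completed fails the run):
1. all four things stand fully home where they belong, let go and at rest (horizontal distance between amber_bottle and block_large below 0.008 m and z of amber_bottle in the frame of block_large between 0.002 and 0.01 m and angle between each of amber_bottle, sleeve, cork_vial, dropper_flask's own z axis and vertical below 0.15 rad and horizontal distance between each of sleeve, cork_vial and block_middle below 0.008 m and z of sleeve in the frame of block_middle between 0.002 and 0.01 m and z of cork_vial in the frame of block_middle between 0.027 and 0.035 m and horizontal distance between dropper_flask and block_small below 0.008 m and z of dropper_flask in the frame of block_small between 0.002 and 0.01 m and linear speed of each of amber_bottle, sleeve, cork_vial, dropper_flask below 0.02 m/s and contact force between each of amber_bottle, sleeve, cork_vial, dropper_flask and the fingers below 0.1 N), for 0.2 s.
2. the start button is pressed down by at least 4 mm of its 6 mm (distance of start_top from where it was at the start of the episode above 0.004 m), for 0.05 s.
At the end, for the whole second after the job is handed in: Amber bottle in block_large, dropper bottle in block_small, sleeve in block_middle, vial in the sleeve: each within 8 mm of the axis and 4 mm of full depth, tilted under 0.15 rad, released, at rest; then the start button was pressed and is up again (all of step 1 and distance of start_top from where it was at the start of the episode below 0.002 m); the robot touches nothing.
It fails at once if a vessel or the sleeve is dropped or knocked flying: faster than 0.7 m/s with no finger on it ((linear speed of amber_bottle above 0.7 m/s and contact force between amber_bottle and the fingers below 0.05 N) or (linear speed of sleeve above 0.7 m/s and contact force between sleeve and the fingers below 0.05 N) or (linear speed of cork_vial above 0.7 m/s and contact force between cork_vial and the fingers below 0.05 N) or (linear speed of dropper_flask above 0.7 m/s and contact force between dropper_flask and the fingers below 0.05 N)).
It fails at once if the blue-capped jar is shifted by more than 25 mm or tipped (distance of blue_cap_jar from where it was at the start of the episode above 0.025 m or angle between blue_cap_jar's own z axis and vertical above 0.3 rad).
It fails at once if the beaker is shifted by more than 25 mm or tipped (distance of beaker from where it was at the start of the episode above 0.025 m or angle between beaker's own z axis and vertical above 0.3 rad).
It also fails if it takes over 128 s, if anything falls off the work surface, if the arm or the gripper's body presses on something with over 40 N, if the wrist force passes 120 N, or if a joint passes its speed limit or range.

## Working session

There is one attempt and no reset: what is moved stays moved. The work goes in short steps, Python scripts to look and compute and a tool call to move; the robot and the scene stay as the last step left them, time stands still between calls to the robot, and variables do not carry over. Pictures are saved under pics/ and viewed, and the job is handed in when it is done.

Besides the shell and the picture viewer there is one more tool, called after "Request:" as name(argument=value, ...), one argument or row to a line, values as JSON. servo_tool: Moves the arm, as the interface text tells. Its arguments: {"type":"object","properties":{"steps":{"type":"array","items":{"type":"array","items":{"type":"array","items":{"type":"number"}}}},"grip_force":{"type":"number"}},"required":["steps"]}

```bash
ls; mkdir -p pics; python3 - <<'E'
from workcell import env
import cv2, numpy as np
np.set_printoptions(precision=4,suppress=True)
print(env.get_obs()); print(env.grip_depth)
for n in ["scene","top","wrist"]:
    c=env.calibration(n); print(n,c)
    im=env.read_camera(n); cv2.imwrite(f"pics/{n}0.png",im[:,:,::-1])
E
```

```text
pics
{'clock': 0.0, 'q': array([69.1024, 15.1696, 91.9789, -0.0011, 72.9797, -2.113 ]), 'qvel': array([ 0.0245,  0.0287, -0.0593,  0.07  ,  0.016 , -0.0031]), 'effort': array([ -0.0007, -50.2114, -35.6875,   0.0728,   0.0295,  -0.0002]), 'tool_pos': array([0.2171, 0.6384, 0.2374]), 'tool_rot': array([-179.8718,   -0.0037,  161.2157]), 'ft_force': array([-0.2348, -0.2703,  0.1378]), 'moment': array([-0.0424,  0.0001,  0.0458]), 'grip_width': 1.0016370992186812}
-0.0187
scene {'fov_y': 45.99982030091336, 'cx': 250.13105455571232, 'cy': 194.59871267416844, 'camera_from_world': array([[ 0.6945, -0.7194,  0.0153, -0.3057],
       [-0.4775, -0.4767, -0.7381,  0.3831],
       [ 0.5382,  0.5052, -0.6746,  0.646 ],
       [ 0.    ,  0.    ,  0.    ,  1.    ]])}
top {'fov_y': 51.23168266667515, 'cx': 260.55642386115824, 'cy': 188.4948211507653, 'camera_from_world': array([[-0.0302, -0.999 , -0.0343,  0.1391],
       [-0.9977,  0.0322, -0.0601,  0.5312],
       [ 0.0611,  0.0324, -0.9976,  0.9856],
       [ 0.    ,  0.    ,  0.    ,  1.    ]])}
wrist {'fov_y': 61.81417256971787, 'cx': 254.3675020050445, 'cy': 191.73115181099755, 'camera_from_world': array([[ 0.3218,  0.9468, -0.0028, -0.6726],
       [ 0.9091, -0.3081,  0.2804, -0.0399],
       [ 0.2646, -0.0928, -0.9599,  0.3899],
       [ 0.    ,  0.    ,  0.    ,  1.    ]])}
```

```bash
python3 -c "
import cv2
for n in ['scene','top']:
    im=cv2.imread(f'pics/{n}0.png'); cv2.imwrite(f'pics/{n}0b.png',cv2.resize(im,(800,600),interpolation=cv2.INTER_CUBIC))"
```

```text
(no output)
```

View pics/scene0b.png

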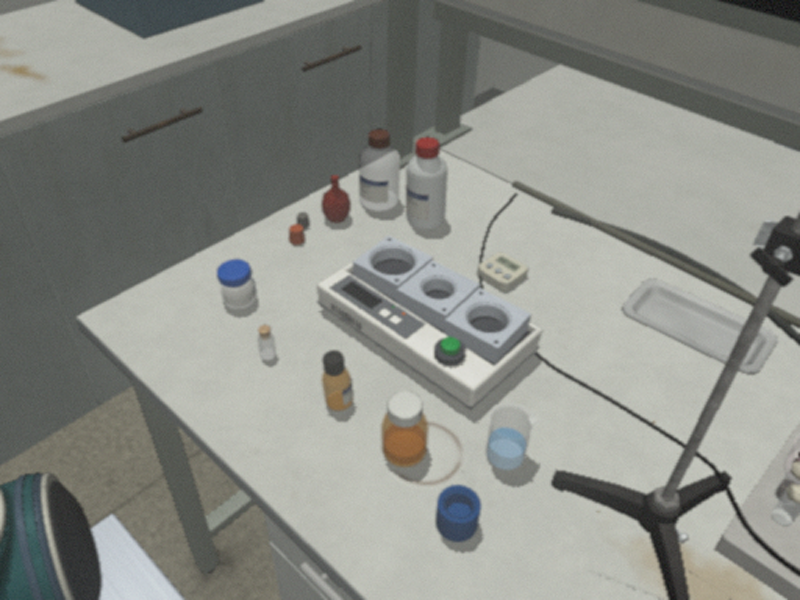

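View pics/top0b.png

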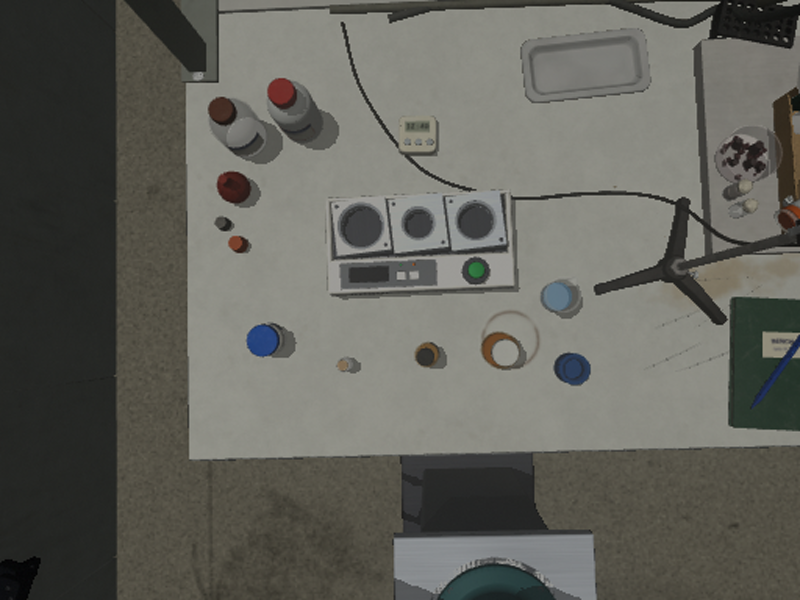

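View pics/wrist0.png

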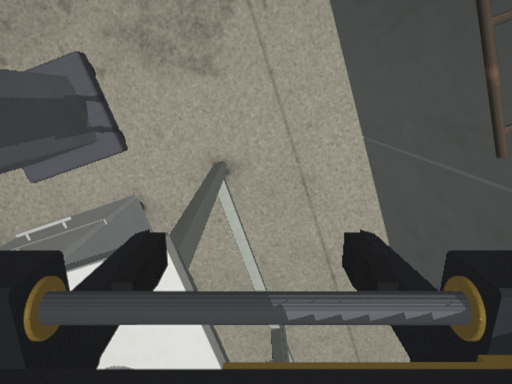

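The left well is the largest, the centre one the smallest and the right one the middle size. I'll enlarge crops to measure them.

```bash
cat > h.py <<'E'
import cv2, numpy as np
from workcell import env
np.set_printoptions(precision=4,suppress=True)
def crop(src,dst,x0,y0,w,h,s):
    im=cv2.imread(src)[y0:y0+h,x0:x0+w]; im=cv2.resize(im,None,fx=s,fy=s,interpolation=cv2.INTER_CUBIC)
    g=10
    for x in range((x0+g-1)//g*g,x0+w,g):
        cv2.line(im,(int((x-x0+.5)*s),0),(int((x-x0+.5)*s),6 if x%50 else 14),(0,0,255),1)
        if x%20==0: cv2.putText(im,str(x),(int((x-x0+.5)*s)-8,24),0,.35,(0,0,255),1)
    for y in range((y0+g-1)//g*g,y0+h,g):
        cv2.line(im,(0,int((y-y0+.5)*s)),(6,int((y-y0+.5)*s)),(0,0,255),1)
        if y%20==0: cv2.putText(im,str(y),(8,int((y-y0+.5)*s)+4),0,.35,(0,0,255),1)
    cv2.imwrite(dst,im)
def K(c): 
    f=192/np.tan(np.radians(c['fov_y']/2)); return np.array([[f,0,c['cx']],[0,f,c['cy']],[0,0,1]])
def proj(c,P):
    P=np.atleast_2d(P); T=c['camera_from_world']; p=P@T[:3,:3].T+T[:3,3]; q=p@K(c).T; return q[:,:2]/q[:,2:]
def back(c,uv,z):
    T=c['camera_from_world']; R=T[:3,:3]; o=-R.T@T[:3,3]
    d=R.T@np.linalg.solve(K(c),[uv[0],uv[1],1]); return o+d*(z-o[2])/d[2]
E
python3 - <<'E'
from h import *
crop('pics/top0.png','pics/t1.png',200,115,140,80,5.7)
crop('pics/top0.png','pics/t2.png',150,180,240,75,3.3)
crop('pics/scene0.png','pics/s1.png',130,150,225,140,3.5)
crop('pics/scene0.png','pics/s2.png',130,200,225,160,3.5)
E
```

```text
(no output)
```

View pics/t1.png

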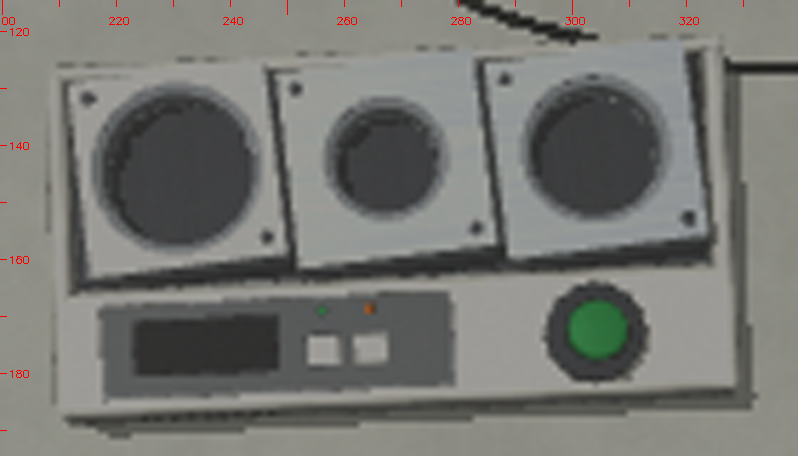

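View pics/t2.png

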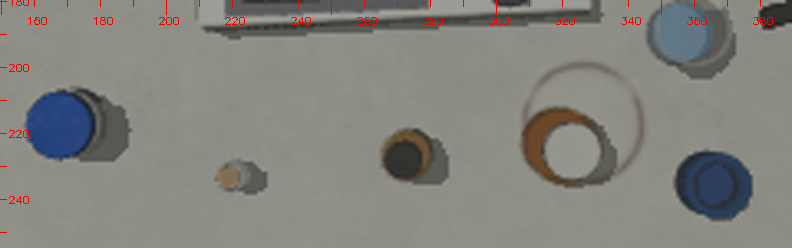

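View pics/s1.png

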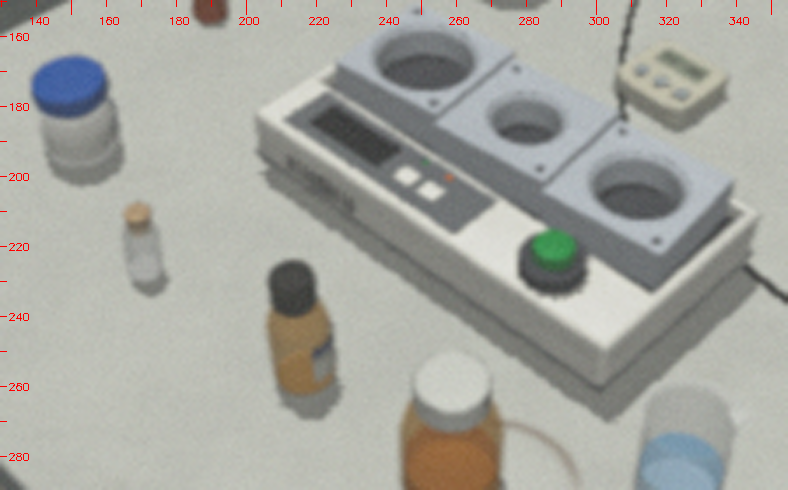

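View pics/s2.png

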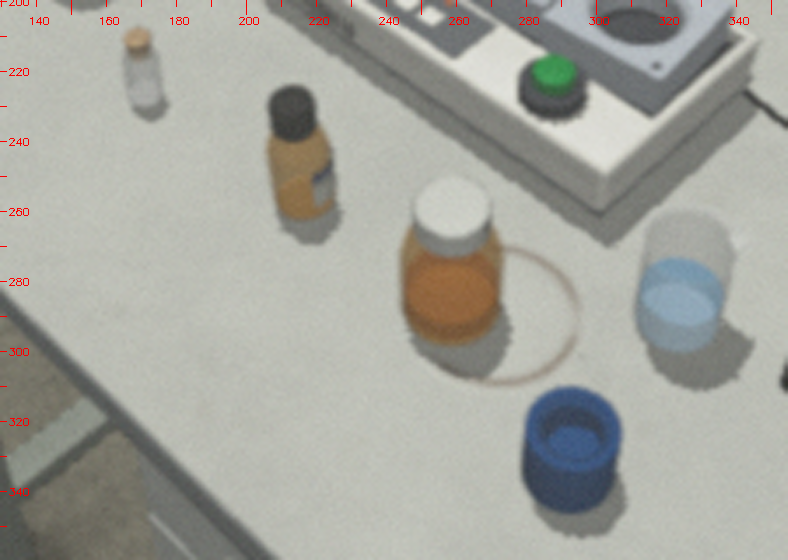

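```bash
python3 - <<'E'
from h import *
from scipy.optimize import least_squares
t=env.calibration('top'); s=env.calibration('scene')
D=dict(amber=(.092,(323.5,225),(259.5,257.5)),drop=(.085,(272,227.5),(213,229)),cork=(.052,(219,233),(168.5,210)),
sleeve=(.043,(366.5,235.5),(293.5,322)),large=(.071,(231,143.5),(251,167)),small=(.071,(267.3,142),(281,184.5)),middle=(.071,(304,140.2),(312,203.5)),
button=(.074,(304.5,172.2),(287.5,219)),jar=(.06,(168,217.5),(150,172)),beaker=(.068,(358,189),(325,266)))
for k,(z,a,b) in D.items():
    r=least_squares(lambda P:np.r_[proj(t,P)[0]-a,proj(s,P)[0]-b],[.5,0,z])
    print(k,back(t,a,z)[:2],back(s,b,z)[:2],'tri',r.x,'res',r.fun)
E
```

```text
amber [ 0.4421 -0.022 ] [ 0.4426 -0.0191] tri [ 0.4415 -0.021   0.0946] res [-0.3102  0.334   0.3558 -0.0165]
drop [0.4396 0.0964] [0.4355 0.0967] tri [0.4381 0.0977 0.0823] res [-0.5353  0.6227  0.6809 -0.005 ]
cork [0.4288 0.225 ] [0.4266 0.2276] tri [0.4274 0.2262 0.0524] res [-0.5046  0.6348  0.7061  0.0225]
sleeve [ 0.4123 -0.1299] [ 0.4107 -0.1305] tri [ 0.4119 -0.13    0.0411] res [-0.1223  0.1254  0.1243 -0.0088]
large [0.6424 0.1884] [0.6368 0.1885] tri [0.6415 0.1902 0.0675] res [-0.6013  0.652   0.8486 -0.0363]
small [0.6428 0.1013] [0.6395 0.0997] tri [0.643  0.1018 0.0676] res [-0.186   0.1916  0.2455 -0.0168]
middle [0.644  0.0137] [0.6398 0.0137] tri [0.6435 0.0146 0.0681] res [-0.4638  0.4534  0.5715 -0.0545]
button [0.5671 0.0156] [0.5664 0.0188] tri [0.5658 0.0169 0.0759] res [-0.4864  0.4973  0.5914 -0.0429]
jar [0.4699 0.3464] [0.47   0.3484] tri [0.4694 0.3464 0.0615] res [-0.1524  0.199   0.2361  0.0119]
beaker [ 0.5236 -0.1094] [ 0.5277 -0.1053] tri [ 0.5232 -0.1079  0.0743] res [-0.0632  0.0611  0.0681 -0.0069]
```

Both views agree to about 2-5 mm: heights match and the wells are 88 mm apart. I'll go over the amber bottle with the jaws turned along world x.

Request:
servo_tool(
  steps=[
    [[-0.6,-0.78,0,0,0,1.2,1],[-1.2,-1.56,0,0,0,2.4,1],[-1.8,-2.34,0,0,0,3.6,1],[-2.4,-3.12,0,0,0,4.8,1],[-3.0,-3.9,0,0,0,6.0,1]],
  ],
  grip_force=15,
)

```text
clock: 0.78
tool_pos: [0.3124, 0.3572, 0.2379]
tool_rot: [-179.9, 0.1, 112.9]
ft_force: [0.4, 0.2, 0.7]
grip_width: 1.001
```

```bash
cat >> h.py <<'E'
from scipy.spatial.transform import Rotation as Ro
def go(x,y,z,yaw=90):
    o=env.get_obs(); R=Ro.from_euler('xyz',o['tool_rot'],degrees=True)
    d=R.inv().apply(np.array([x,y,z])-o['tool_pos'])/.06
    Rt=Ro.from_euler('xyz',[180,0,yaw],degrees=True)
    w=(R.inv()*Rt).as_rotvec(degrees=True)/8
    print('t',round(o['clock'],2),'pos',o['tool_pos'],'rot',o['tool_rot'],'grip',round(o['grip_width'],3),'F',o['ft_force'])
    print('shift',d.round(3),'turn',w.round(3),'len',np.linalg.norm(d).round(2))
E
python3 -c "
from h import *
go(.4415,-.021,.2)"
```

```text
t 0.78 pos [0.3124 0.3572 0.2379] rot [-179.9361    0.0861  112.9369] grip 1.001 F [0.3723 0.183  0.6745]
shift [-6.642 -0.474  0.641] turn [-0.006  0.012  2.867] len 6.69
```

Request:
servo_tool(
  steps=[
    [[-1.0,-0.07,0,0,0,1.2,1],[-2.0,-0.14,0.1,0,0,2.4,1],[-3.0,-0.21,0.2,0,0,2.87,1],[-4.0,-0.28,0.3,0,0,2.87,1],[-5.0,-0.36,0.4,0,0,2.87,1]],
  ],
)

```text
clock: 1.4
tool_pos: [0.4096, 0.0705, 0.2143]
tool_rot: [180.0, 0.1, 90.0]
ft_force: [0.4, 0.9, -0.1]
grip_width: 0.999
```

```bash
python3 -c "
from h import *
go(.4415,-.021,.2)"
```

```text
t 1.4 pos [0.4096 0.0705 0.2143] rot [179.9689   0.094   89.9806] grip 0.999 F [ 0.4047  0.8808 -0.0564]
shift [-1.525  0.532  0.241] turn [ 0.004  0.012 -0.002] len 1.63
```

Request:
servo_tool(
  steps=[
    [[-0.8,0.3,0,0,0,0,1],[-1.52,0.53,0.24,0,0,0,1],[-1.52,0.53,0.24,0,0,0,1],[-1.52,0.53,0.24,0,0,0,1]],
  ],
)

```text
clock: 1.9
tool_pos: [0.4409, -0.0204, 0.1998]
tool_rot: [-180.0, 0.1, 89.9]
ft_force: [-0.8, 0.4, -0.4]
grip_width: 1.001
```

```bash
python3 -c "
from h import *
go(.4415,-.021,.03)
im=env.read_camera('wrist'); cv2.imwrite('pics/w1.png',im[:,:,::-1])
c=env.calibration('wrist'); print(c['camera_from_world'])
o=env.get_obs(); print('tcp px',proj(c,o['tool_pos']), 'cap pred',proj(c,[[.4415,-.021,.092]]), 'base',proj(c,[[.4415,-.021,0]]))
print('drop cap pred',proj(c,[[.4381,.0977,.085]]))
im=env.read_camera('top'); cv2.imwrite('pics/top1.png',im[:,:,::-1])
"
```

```text
t 1.9 pos [ 0.4409 -0.0204  0.1998] rot [-179.9754    0.0562   89.9333] grip 1.001 F [-0.7998  0.4127 -0.4094]
shift [-0.008  0.011  2.83 ] turn [-0.003  0.007 -0.008] len 2.83
[[ 1.      0.0003 -0.0003 -0.4416]
 [ 0.0004 -0.9593  0.2824 -0.0487]
 [-0.0002 -0.2824 -0.9593  0.3465]
 [ 0.      0.      0.      1.    ]]
tcp px [[252.9972 246.0166]] cap pred [[254.1472 188.8117]] base [[254.2249 165.8919]]
drop cap pred [[249.5824  31.8912]]
```

View pics/w1.png

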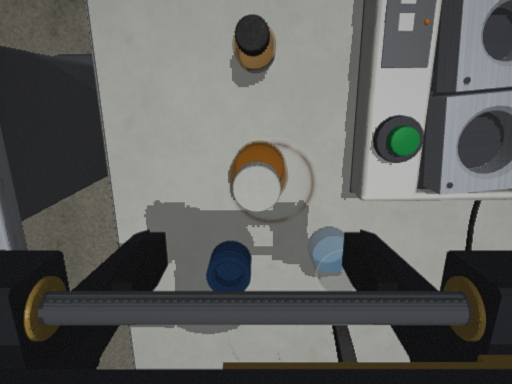

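The wrist view shows the amber cap at (257,187), about 2 mm from the prediction. I'll descend and grip.

Request:
servo_tool(
  steps=[
    [[0,0.02,0.8,0,0,0,1],[0,0.02,1.6,0,0,0,1],[0,0.02,2.4,0,0,0,1],[0,0.02,2.83,0,0,0,1],[0,0.02,2.83,0,0,0,1]],
  ],
)

```text
clock: 2.62
tool_pos: [0.4402, -0.0184, 0.0287]
tool_rot: [-179.8, 0.0, 90.2]
ft_force: [0.8, 0.2, -0.1]
grip_width: 1.004
```

```bash
python3 -c "
from h import *
go(.4425,-.0205,.03)
im=env.read_camera('scene'); cv2.imwrite('pics/s2a.png',im[:,:,::-1]); crop('pics/s2a.png','pics/s2b.png',180,180,200,150,4)
"
```

```text
t 2.62 pos [ 0.4402 -0.0184  0.0287] rot [-179.7616    0.0358   90.184 ] grip 1.004 F [ 0.7741  0.1576 -0.0616]
shift [-0.035  0.038 -0.021] turn [-0.03   0.005  0.023] len 0.06
```

View pics/s2b.png

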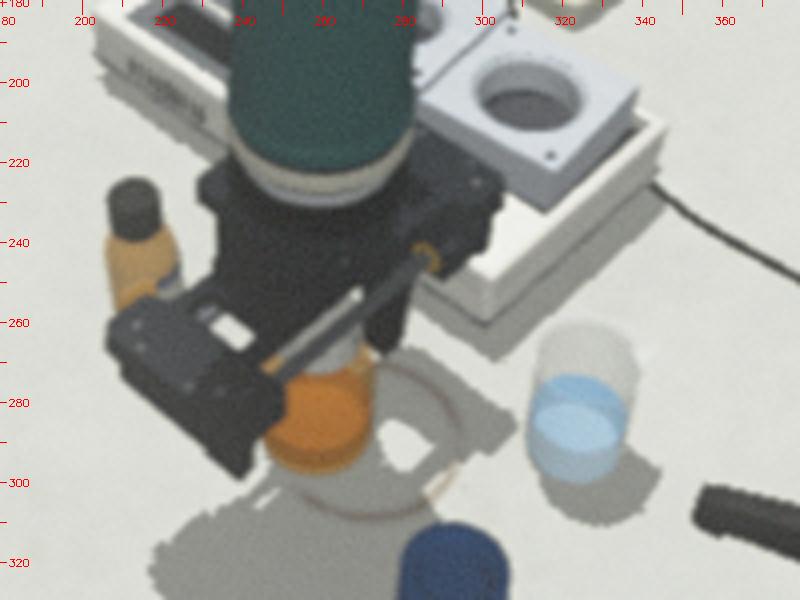

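The fingers straddle the bottle with the cap just below the body. I'll nudge up and close.

Request:
servo_tool(
  steps=[
    [[-0.03,0.03,-0.03,0,0,0,1],[-0.03,0.03,-0.03,0,0,0,0.5],[-0.03,0.03,-0.03,0,0,0,0.3],[-0.03,0.03,-0.03,0,0,0,0.3],[-0.03,0.03,-0.03,0,0,0,0.3]],
  ],
  grip_force=20,
)

```text
clock: 3.3
tool_pos: [0.4439, -0.0206, 0.0324]
tool_rot: [-180.0, 0.1, 90.2]
ft_force: [-0.9, -0.2, 2.0]
grip_width: 0.622
```

Request:
servo_tool(
  steps=[
    [[0,0,0,0,0,0,0.3],[0,0,0,0,0,0,0.3],[0,0,-0.3,0,0,0,0.3],[0,0,-0.6,0,0,0,0.3],[0,0,-0.6,0,0,0,0.3]],
  ],
)

```text
clock: 3.92
tool_pos: [0.445, -0.0207, 0.0693]
tool_rot: [179.9, 0.1, 90.2]
ft_force: [0.3, -0.5, -1.9]
grip_width: 0.62
```

```bash
python3 -c "
from h import *
go(.643,.1895,.16)
im=env.read_camera('scene'); cv2.imwrite('pics/s3a.png',im[:,:,::-1]); crop('pics/s3a.png','pics/s3b.png',180,160,200,150,4)
"
```

```text
t 3.92 pos [ 0.445  -0.0207  0.0693] rot [179.8791   0.075   90.1616] grip 0.62 F [ 0.3486 -0.5351 -1.9004]
shift [ 3.492  3.314 -1.509] turn [0.015 0.009 0.02 ] len 5.05
```

View pics/s3b.png

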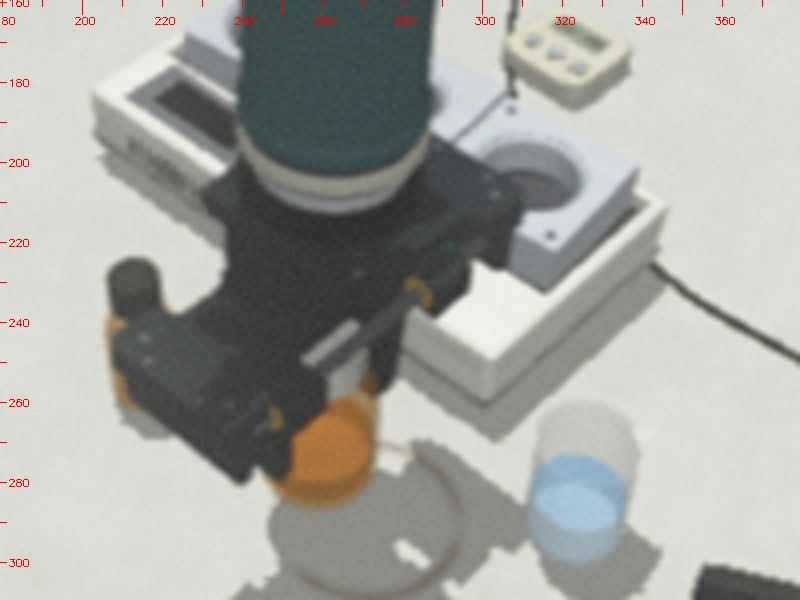

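Lifted. Next I'll carry it to the large well.

Request:
servo_tool(
  steps=[
    [[0.3,0.3,-0.8,0,0,0,0.3],[0.9,0.85,-1.5,0,0,0,0.3],[1.6,1.5,-1.5,0,0,0,0.3],[2.3,2.15,-1.5,0,0,0,0.3],[2.9,2.75,-1.5,0,0,0,0.3]],
  ],
)

```text
clock: 4.6
tool_pos: [0.6091, 0.1554, 0.1566]
tool_rot: [-179.9, 0.1, 90.2]
ft_force: [0.4, -0.9, -1.0]
grip_width: 0.62
```

Request:
servo_tool(
  steps=[
    [[0.25,0.25,0,0,0,0,0.3],[0.45,0.45,0,0,0,0,0.3],[0.5,0.5,0,0,0,0,0.3],[0.5,0.5,0,0,0,0,0.3]],
  ],
)

```text
clock: 5.1
tool_pos: [0.6385, 0.185, 0.156]
tool_rot: [-179.9, 0.1, 90.2]
ft_force: [0.2, -0.0, -1.7]
grip_width: 0.623
```

```bash
python3 -c "
from h import *
go(.643,.1895,.105)
for n in ['scene','wrist','top']:
  im=env.read_camera(n); cv2.imwrite(f'pics/{n}4.png',im[:,:,::-1])
crop('pics/scene4.png','pics/s4b.png',180,60,200,150,4)
c=env.calibration('wrist'); print('wells in wrist',proj(c,[[.643,.1895,.071],[.643,.1015,.071],[.6435,.014,.071]]))
"
```

```text
t 5.1 pos [0.6385 0.185  0.156 ] rot [-179.8562    0.1207   90.1778] grip 0.623 F [ 0.1659 -0.0081 -1.7071]
shift [0.077 0.078 0.85 ] turn [-0.018  0.015  0.022] len 0.86
wells in wrist [[259.7693 189.4274]
 [258.9633 291.4796]
 [258.8507 375.604 ]]
```

View pics/s4b.png

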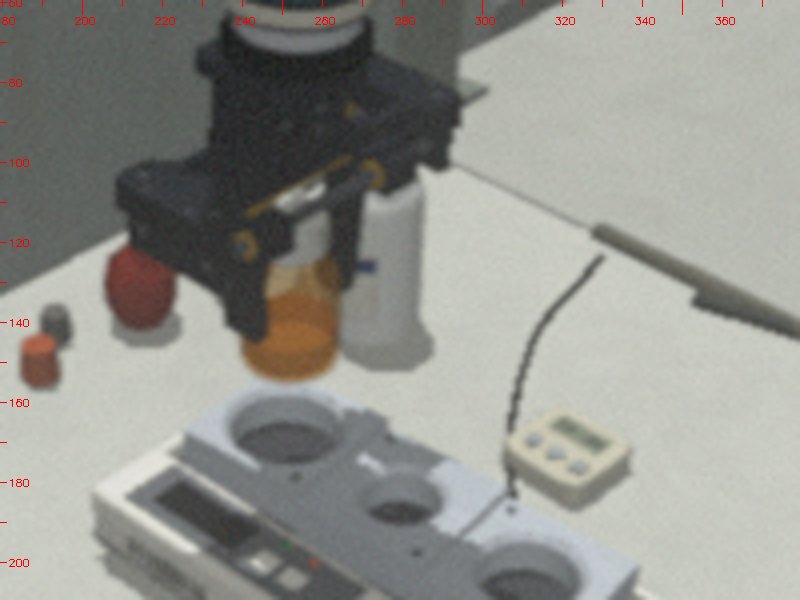

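View pics/wrist4.png

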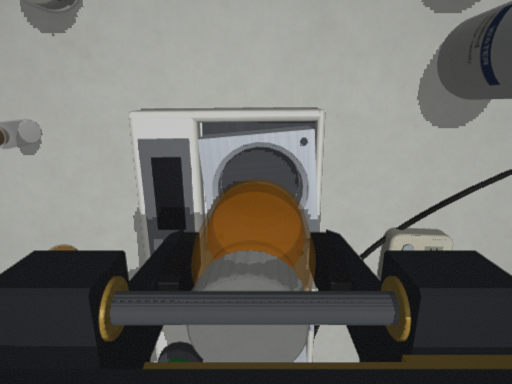

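Prediction and wrist view of the large well agree at (259,188). Next I'll lower.

Request:
servo_tool(
  steps=[
    [[0.077,0.078,0.1,0,0,0,0.3],[0.077,0.078,0.3,0,0,0,0.3],[0.077,0.078,0.5,0,0,0,0.3],[0.077,0.078,0.7,0,0,0,0.3],[0.077,0.078,0.8,0,0,0,0.3]],
  ],
)

```text
clock: 5.88
tool_pos: [0.6421, 0.189, 0.1068]
tool_rot: [-179.8, 0.1, 90.2]
ft_force: [-1.2, 0.1, -1.0]
grip_width: 0.618
```

```bash
python3 -c "
from h import *
go(.643,.1895,.080)
for n in ['scene','top']:
  im=env.read_camera(n); cv2.imwrite(f'pics/{n}5.png',im[:,:,::-1])
crop('pics/scene5.png','pics/s5b.png',200,80,160,120,5)
"
```

```text
t 5.88 pos [0.6421 0.189  0.1068] rot [-179.7735    0.1384   90.1565] grip 0.618 F [-1.1719  0.102  -0.9969]
shift [0.009 0.016 0.447] turn [-0.028  0.017  0.02 ] len 0.45
```

View pics/s5b.png

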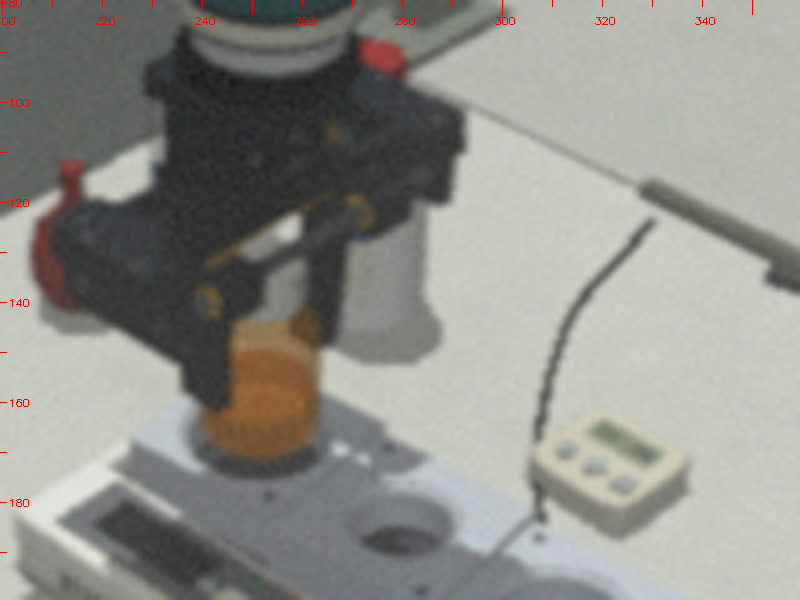

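Request:
servo_tool(
  steps=[
    [[0,0.01,0.1,0,0,0,0.3],[0,0.01,0.2,0,0,0,0.3],[0,0.01,0.3,0,0,0,0.3],[0,0.01,0.4,0,0,0,0.3],[0,0.01,0.44,0,0,0,0.3]],
  ],
)

```text
clock: 6.6
tool_pos: [0.6424, 0.1889, 0.0801]
tool_rot: [-179.7, 0.1, 90.2]
ft_force: [0.6, -0.9, -1.9]
grip_width: 0.619
```

```bash
python3 -c "
from h import *
go(.643,.1895,.078)
for n in ['scene']:
  im=env.read_camera(n); cv2.imwrite(f'pics/{n}6.png',im[:,:,::-1])
crop('pics/scene6.png','pics/s6b.png',200,80,160,120,5)
"
```

```text
t 6.6 pos [0.6424 0.1889 0.0801] rot [-179.7287    0.1491   90.1518] grip 0.619 F [ 0.5646 -0.9091 -1.9188]
shift [0.01  0.011 0.034] turn [-0.034  0.019  0.019] len 0.04
```

View pics/s6b.png

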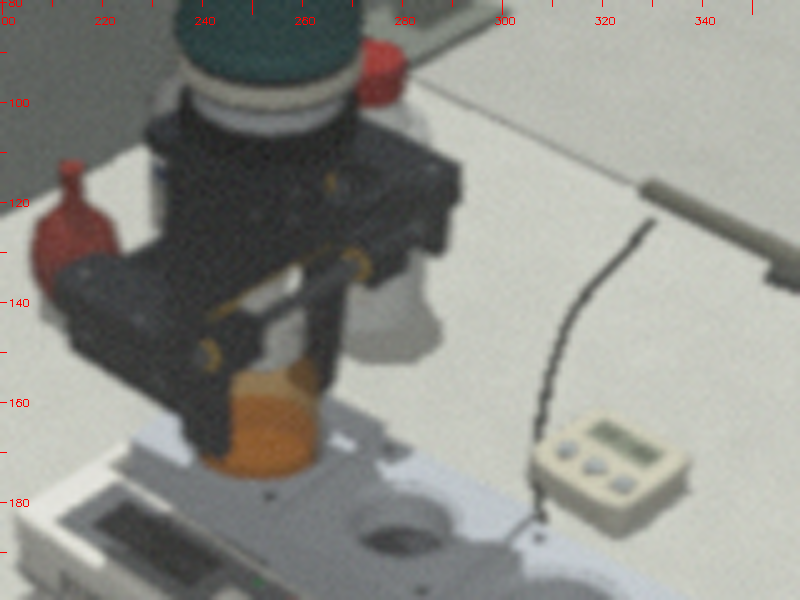

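Still hanging freely with no contact. I'll ease down 3 mm and watch the force.

Request:
servo_tool(
  steps=[
    [[0,0.01,0.03,0,0,0,0.3],[0,0.01,0.05,0,0,0,0.3],[0,0.01,0.05,0,0,0,0.3]],
  ],
)

```text
clock: 7.02
tool_pos: [0.6432, 0.189, 0.0785]
tool_rot: [-179.8, 0.1, 90.1]
ft_force: [-3.8, -0.7, 4.3]
grip_width: 0.619
```

The bottle is touching the floor. I'll release and rise.

Request:
servo_tool(
  steps=[
    [[0,0,0,0,0,0,0.68],[0,0,0,0,0,0,0.85],[0,0,0,0,0,0,0.9],[0,0,0,0,0,0,0.9]],
  ],
)

```text
clock: 7.52
tool_pos: [0.6431, 0.189, 0.0783]
tool_rot: [-179.7, 0.1, 90.2]
ft_force: [-0.3, -0.0, -0.2]
grip_width: 0.903
```

Request:
servo_tool(
  steps=[
    [[0,0,-0.2,0,0,0,0.9],[0,0,-0.7,0,0,0,0.9],[0,0,-1.4,0,0,0,0.9],[0,-0.6,-1.9,0,0,0,0.9],[0,-1.4,-1.9,0,0,0,0.9]],
  ],
)

```text
clock: 8.15
tool_pos: [0.5622, 0.1898, 0.1976]
tool_rot: [179.8, -0.0, 90.1]
ft_force: [0.9, 0.2, 0.4]
grip_width: 0.902
```

```bash
python3 -c "
from h import *
go(.439,.097,.17)
for n in ['scene']:
  im=env.read_camera(n); cv2.imwrite(f'pics/{n}7.png',im[:,:,::-1])
crop('pics/scene7.png','pics/s7b.png',180,100,200,150,4)
"
```

```text
t 8.15 pos [0.5622 0.1898 0.1976] rot [179.7868  -0.0043  90.1078] grip 0.902 F [0.8786 0.1682 0.4313]
shift [-1.543 -2.057  0.453] turn [ 0.027 -0.001  0.013] len 2.61
```

View pics/s7b.png

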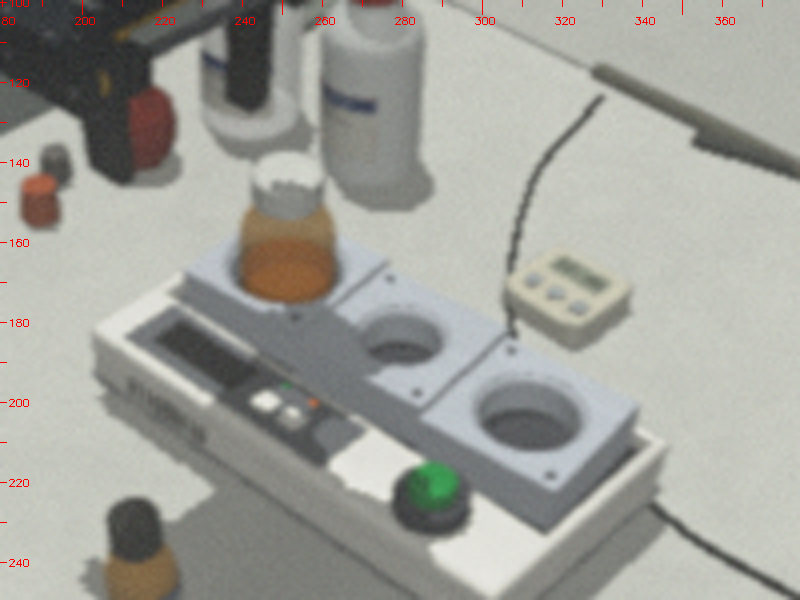

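Amber is seated. Dropper bottle next.

Request:
servo_tool(
  steps=[
    [[-0.5,-0.7,0,0,0,0,0.9],[-1.0,-1.35,0.2,0,0,0,0.9],[-1.4,-1.9,0.4,0,0,0,0.9],[-1.54,-2.06,0.45,0,0,0,0.9],[-1.54,-2.06,0.45,0,0,0,0.9]],
  ],
)

```text
clock: 8.82
tool_pos: [0.4304, 0.0961, 0.169]
tool_rot: [-179.6, 0.1, 90.1]
ft_force: [-0.0, 0.4, 0.6]
grip_width: 0.899
```

```bash
python3 -c "
from h import *
go(.439,.097,.028)
im=env.read_camera('wrist'); cv2.imwrite('pics/w8.png',im[:,:,::-1])
c=env.calibration('wrist')
print('drop cap pred',proj(c,[[.439,.097,.085],[.439,.097,0]]))
"
```

```text
t 8.82 pos [0.4304 0.0961 0.169 ] rot [-179.629     0.1019   90.1207] grip 0.899 F [-0.0088  0.385   0.6078]
shift [0.019 0.158 2.349] turn [-0.046  0.013  0.015] len 2.35
drop cap pred [[264.3947 195.408 ]
 [262.379  170.5617]]
```

View pics/w8.png

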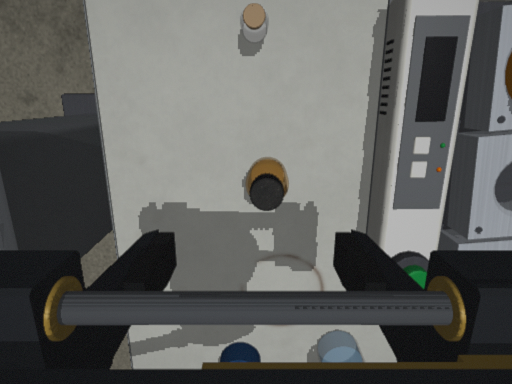

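The dropper cap is at (267,193), within 2 mm. I'll descend and grip.

Request:
servo_tool(
  steps=[
    [[0.02,0.17,0.6,0,0,0,0.9],[0.02,0.17,1.3,0,0,0,0.9],[0.02,0.17,1.9,0,0,0,0.9],[0.02,0.17,2.25,0,0,0,0.8],[0.02,0.17,2.35,0,0,0,0.6]],
  ],
)

```text
clock: 9.5
tool_pos: [0.4414, 0.0981, 0.0273]
tool_rot: [-179.6, 0.1, 90.2]
ft_force: [-0.0, 0.6, -0.1]
grip_width: 0.71
```

Request:
servo_tool(
  steps=[
    [[0,0,0,0,0,0,0.3],[0,0,0,0,0,0,0.2],[0,0,0,0,0,0,0.2],[0,0,0,0,0,0,0.2],[0,0,0,0,0,0,0.2]],
  ],
  grip_force=15,
)

```text
clock: 10.12
tool_pos: [0.4425, 0.0983, 0.0282]
tool_rot: [-179.7, 0.1, 90.2]
ft_force: [1.0, 0.5, 4.0]
grip_width: 0.409
```

```bash
python3 -c "
from h import *
go(.643,.101,.15)
im=env.read_camera('scene'); cv2.imwrite('pics/s9.png',im[:,:,::-1]); crop('pics/s9.png','pics/s9b.png',150,170,160,120,5)
"
```

```text
t 10.12 pos [0.4425 0.0983 0.0282] rot [-179.7268    0.0706   90.171 ] grip 0.409 F [0.9622 0.4725 3.9882]
shift [ 0.033  3.332 -2.045] turn [-0.034  0.009  0.021] len 3.91
```

View pics/s9b.png

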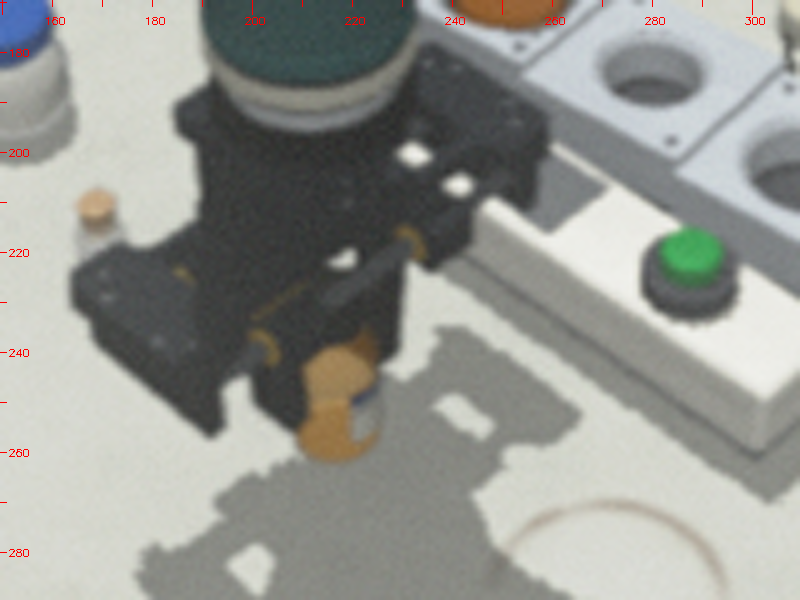

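Request:
servo_tool(
  steps=[
    [[0,0,-0.5,0,0,0,0.2],[0,0.2,-1.2,0,0,0,0.2],[0.03,0.8,-1.9,0,0,0,0.2],[0.03,1.6,-2.05,0,0,0,0.2],[0.03,2.4,-2.05,0,0,0,0.2]],
  ],
)

```text
clock: 10.8
tool_pos: [0.5888, 0.1007, 0.1519]
tool_rot: [-179.8, 0.1, 90.2]
ft_force: [-0.4, 0.3, -0.4]
grip_width: 0.404
```

Request:
servo_tool(
  steps=[
    [[0,0.5,0,0,0,0,0.2],[0,0.85,0,0,0,0,0.2],[0,0.9,0,0,0,0,0.2],[0,0.9,0,0,0,0,0.2]],
  ],
)

```text
clock: 11.3
tool_pos: [0.6416, 0.1007, 0.1508]
tool_rot: [-179.7, 0.1, 90.2]
ft_force: [-1.0, 0.2, -1.7]
grip_width: 0.404
```

```bash
python3 -c "
from h import *
go(.643,.1012,.102)
for n in ['scene','wrist']:
  im=env.read_camera(n); cv2.imwrite(f'pics/{n}10.png',im[:,:,::-1])
crop('pics/scene10.png','pics/s10b.png',200,90,160,120,5)
c=env.calibration('wrist'); print('wells in wrist',proj(c,[[.643,.1895,.071],[.643,.1012,.071],[.6435,.014,.071]]))
"
```

```text
t 11.3 pos [0.6416 0.1007 0.1508] rot [-179.7037    0.0688   90.1702] grip 0.404 F [-1.0126  0.2208 -1.6779]
shift [0.008 0.027 0.814] turn [-0.037  0.009  0.021] len 0.81
wells in wrist [[256.6435  69.7952]
 [256.0028 197.2323]
 [256.1027 299.2454]]
```

View pics/s10b.png

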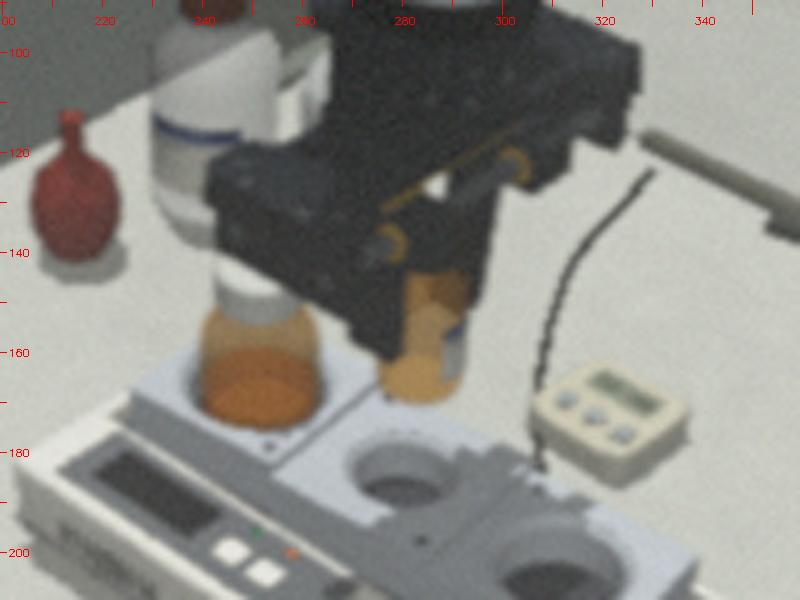

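View pics/wrist10.png

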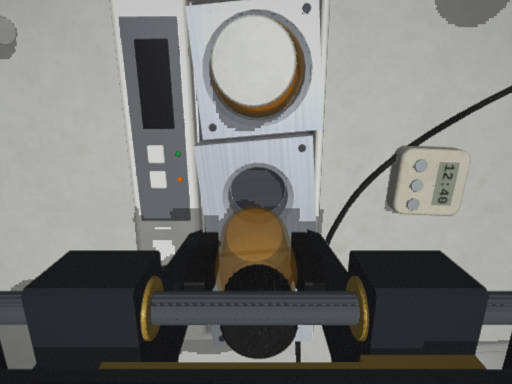

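The small well is centred near (258,198), against a prediction of (256,197). Next I'll lower.

Request:
servo_tool(
  steps=[
    [[0.01,0.035,0.15,0,0,0,0.2],[0.01,0.035,0.35,0,0,0,0.2],[0.01,0.035,0.55,0,0,0,0.2],[0.01,0.035,0.75,0,0,0,0.2],[0.01,0.035,0.85,0,0,0,0.2]],
  ],
)

```text
clock: 12.02
tool_pos: [0.6426, 0.1013, 0.0987]
tool_rot: [-179.6, 0.1, 90.2]
ft_force: [-0.2, 0.1, -2.2]
grip_width: 0.408
```

```bash
python3 -c "
from h import *
go(.6435,.1012,.077)
for n in ['scene']:
  im=env.read_camera(n); cv2.imwrite(f'pics/{n}11.png',im[:,:,::-1])
crop('pics/scene11.png','pics/s11b.png',220,110,160,120,5)
"
```

```text
t 12.03 pos [0.6426 0.1013 0.0987] rot [-179.6344    0.0771   90.1788] grip 0.408 F [-0.2462  0.0553 -2.1707]
shift [-0.001  0.017  0.361] turn [-0.046  0.01   0.022] len 0.36
```

View pics/s11b.png

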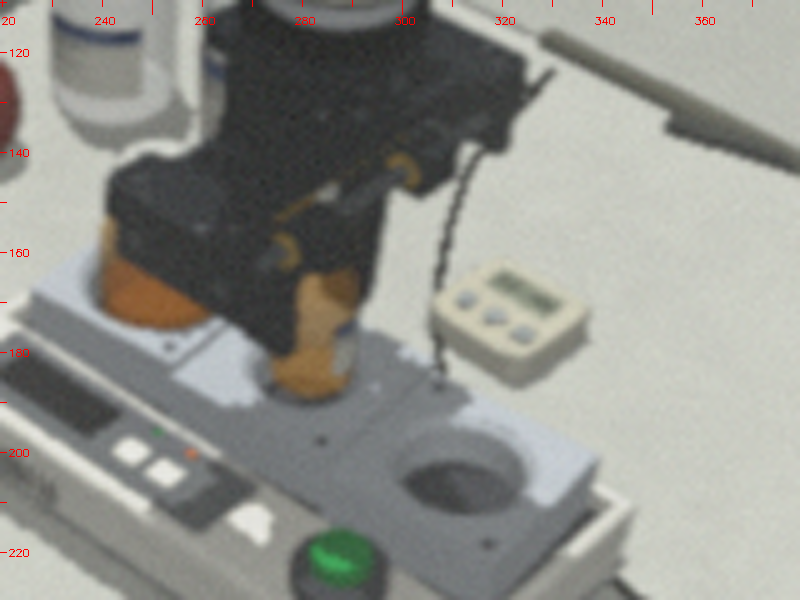

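Request:
servo_tool(
  steps=[
    [[0,0.01,0.1,0,0,0,0.2],[0,0.01,0.2,0,0,0,0.2],[0,0.01,0.28,0,0,0,0.2],[0,0.01,0.34,0,0,0,0.2],[0,0.01,0.36,0,0,0,0.2]],
  ],
)

```text
clock: 12.7
tool_pos: [0.6432, 0.1018, 0.0768]
tool_rot: [-179.6, 0.0, 90.2]
ft_force: [-0.5, 5.2, 2.6]
grip_width: 0.406
```

Request:
servo_tool(
  steps=[
    [[0,0,0.03,0,0,0,0.2],[0,0,0.03,0,0,0,0.2],[0,0,0.03,0,0,0,0.2]],
  ],
)

```text
clock: 13.08
tool_pos: [0.6431, 0.1018, 0.0749]
tool_rot: [-179.6, 0.0, 90.2]
ft_force: [0.3, 4.2, 0.2]
grip_width: 0.406
```

Request:
servo_tool(
  steps=[
    [[0.02,0,0.02,0,0,0,0.2],[0.02,0,0.03,0,0,0,0.2],[0.02,0,0.03,0,0,0,0.2]],
  ],
)

```text
clock: 13.45
tool_pos: [0.6433, 0.1022, 0.0743]
tool_rot: [-179.7, 0.1, 90.2]
ft_force: [-2.9, 0.4, 6.1]
grip_width: 0.406
```

```bash
python3 -c "
from h import *
go(.6435,.1012,.074)
for n in ['scene']:
  im=env.read_camera(n); cv2.imwrite(f'pics/{n}12.png',im[:,:,::-1])
crop('pics/scene12.png','pics/s12b.png',220,110,160,120,5)
"
```

```text
t 13.45 pos [0.6433 0.1022 0.0743] rot [-179.6535    0.1039   90.1886] grip 0.406 F [-2.8602  0.4007  6.1498]
shift [-0.017  0.004  0.004] turn [-0.043  0.013  0.024] len 0.02
```

View pics/s12b.png

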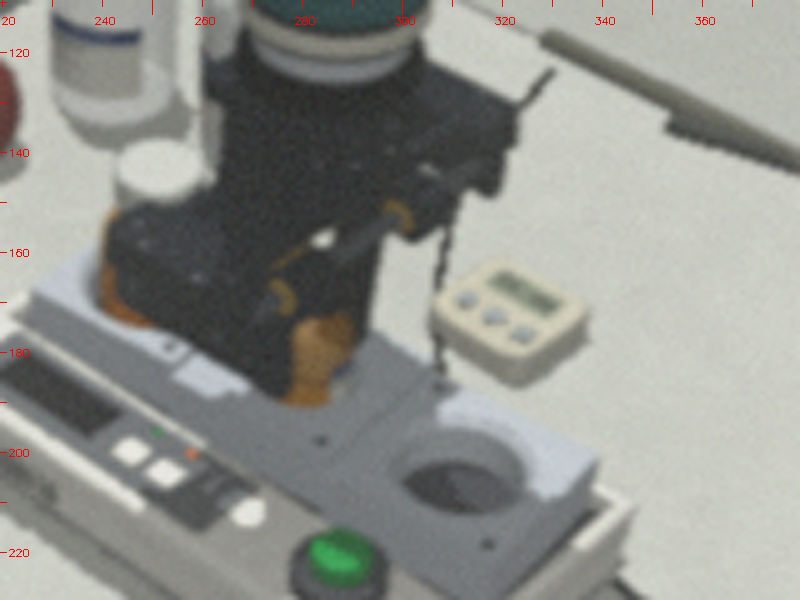

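Touching down at the expected height. Release.

Request:
servo_tool(
  steps=[
    [[0,0,0,0,0,0,0.46],[0,0,0,0,0,0,0.6],[0,0,0,0,0,0,0.65],[0,0,0,0,0,0,0.65]],
  ],
)

```text
clock: 14.0
tool_pos: [0.6431, 0.102, 0.0739]
tool_rot: [-179.6, 0.1, 90.2]
ft_force: [-0.2, 0.1, -0.1]
grip_width: 0.648
```

Request:
servo_tool(
  steps=[
    [[0,0,-0.2,0,0,0,0.7],[0,0,-0.7,0,0,0,0.8],[-0.1,0,-1.4,0,0,0,0.8],[-0.8,-0.6,-1.9,0,0,0,0.8],[-1.5,-1.3,-1.9,0,0,0,0.8]],
  ],
)

```text
clock: 14.62
tool_pos: [0.5685, 0.0113, 0.1934]
tool_rot: [179.9, 0.2, 90.3]
ft_force: [0.3, -0.5, 0.3]
grip_width: 0.803
```

```bash
python3 -c "
from h import *
go(.413,-.130,.14)
for n in ['scene']:
  im=env.read_camera(n); cv2.imwrite(f'pics/{n}13.png',im[:,:,::-1])
crop('pics/scene13.png','pics/s13b.png',180,100,200,150,4)
"
```

```text
t 14.62 pos [0.5685 0.0113 0.1934] rot [179.8964   0.1516  90.2701] grip 0.803 F [ 0.2846 -0.4635  0.297 ]
shift [-2.341 -2.605  0.892] turn [0.013 0.019 0.034] len 3.61
```

View pics/s13b.png

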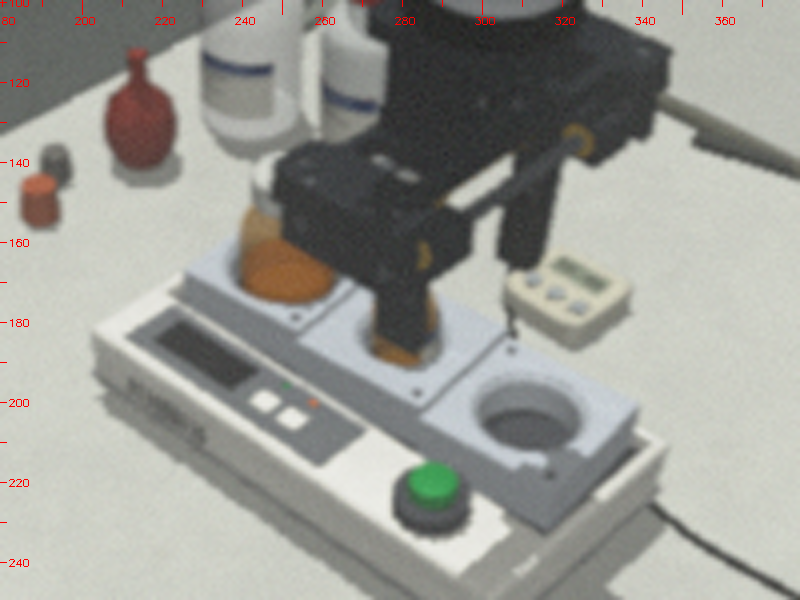

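Dropper is in. Next I'll move above the sleeve.

Request:
servo_tool(
  steps=[
    [[-0.6,-0.7,0,0,0,0,0.8],[-1.2,-1.4,0.1,0,0,0,0.8],[-1.8,-2.1,0.3,0,0,0,0.8],[-2.34,-2.6,0.5,0,0,0,0.8],[-2.34,-2.6,0.6,0,0,0,0.8]],
  ],
)

```text
clock: 15.3
tool_pos: [0.4031, -0.1352, 0.1564]
tool_rot: [-179.5, 0.4, 90.0]
ft_force: [0.3, 0.4, 0.5]
grip_width: 0.801
```

Request:
servo_tool(
  steps=[
    [[0,0,0,0,0,0,0.8],[0,0,0,0,0,0,0.8]],
  ],
)

```text
clock: 15.55
tool_pos: [0.4042, -0.1348, 0.1572]
tool_rot: [-179.5, 0.4, 90.0]
ft_force: [-0.7, -0.4, 0.1]
grip_width: 0.801
```

```bash
python3 -c "
from h import *
go(.413,-.130,.027)
im=env.read_camera('wrist'); cv2.imwrite('pics/w14.png',im[:,:,::-1])
c=env.calibration('wrist')
print('sleeve pred',proj(c,[[.413,-.13,.043],[.413,-.13,0]]), 'beaker', proj(c,[[.523,-.108,.068]]))
"
```

```text
t 15.55 pos [ 0.4042 -0.1348  0.1572] rot [-179.5293    0.3687   90.0104] grip 0.801 F [-0.7052 -0.3988  0.1491]
shift [0.094 0.165 2.167] turn [-0.059  0.046  0.001] len 2.18
sleeve pred [[265.249  179.5133]
 [264.1901 168.3164]] beaker [[415.3766 159.573 ]]
```

View pics/w14.png

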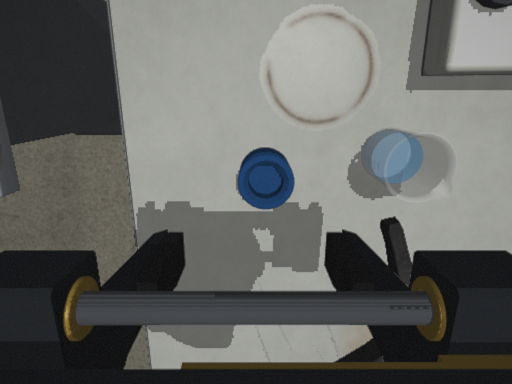

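The sleeve top is at (265.5,180), matching the prediction. I'll descend and grip.

Request:
servo_tool(
  steps=[
    [[0.09,0.16,0.6,-0.06,0.045,0,0.8],[0.09,0.16,1.2,-0.06,0.045,0,0.8],[0.09,0.16,1.8,-0.06,0.045,0,0.8],[0.09,0.16,2.1,-0.06,0.045,0,0.75],[0.09,0.16,2.16,-0.06,0.045,0,0.7]],
  ],
)

```text
clock: 16.23
tool_pos: [0.4124, -0.1292, 0.0263]
tool_rot: [-179.9, -0.1, 90.1]
ft_force: [-0.2, -0.3, -0.1]
grip_width: 0.699
```

Request:
servo_tool(
  steps=[
    [[0,0,0,0,0,0,0.5],[0,0,0,0,0,0,0.3],[0,0,0,0,0,0,0.3],[0,0,0,0,0,0,0.3],[0,0,0,0,0,0,0.3]],
  ],
  grip_force=20,
)

```text
clock: 16.85
tool_pos: [0.4131, -0.1294, 0.027]
tool_rot: [-179.9, -0.0, 90.1]
ft_force: [-0.2, 0.4, 4.7]
grip_width: 0.536
```

```bash
python3 -c "
from h import *
go(.6435,.014,.15)
im=env.read_camera('scene'); cv2.imwrite('pics/s15.png',im[:,:,::-1]); crop('pics/s15.png','pics/s15b.png',220,230,160,120,5)
"
```

```text
t 16.85 pos [ 0.4131 -0.1294  0.027 ] rot [-179.9491   -0.0291   90.1015] grip 0.536 F [-0.1656  0.3819  4.7119]
shift [ 2.384  3.842 -2.052] turn [-0.006 -0.004  0.013] len 4.97
```

View pics/s15b.png

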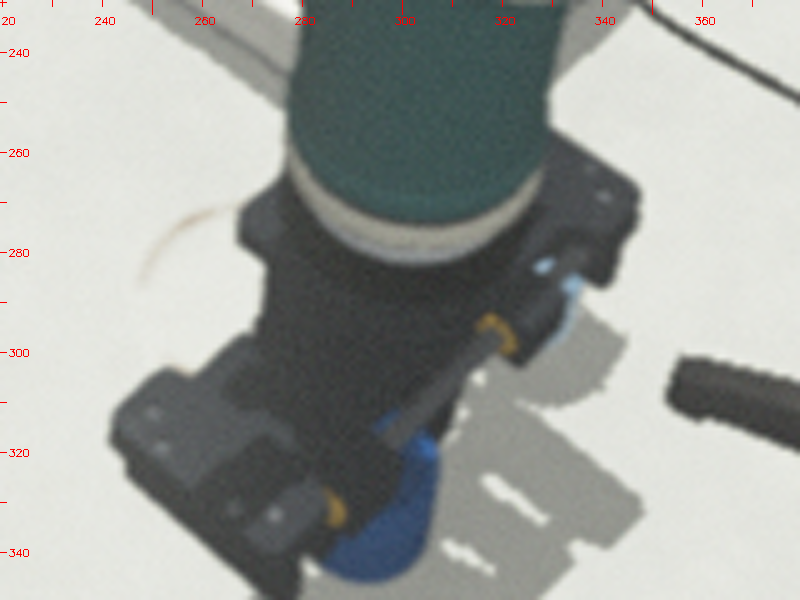

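Request:
servo_tool(
  steps=[
    [[0,0,-0.7,0,0,0,0.3],[0.1,0,-1.5,0,0,0,0.3],[0.5,0.5,-2.05,0,0,0,0.3],[1.0,1.3,-2.05,0,0,0,0.3],[1.5,2.1,-2.05,0,0,0,0.3]],
  ],
)

```text
clock: 17.52
tool_pos: [0.5405, -0.0386, 0.1506]
tool_rot: [180.0, 0.0, 90.1]
ft_force: [0.4, -1.4, 0.8]
grip_width: 0.534
```

Request:
servo_tool(
  steps=[
    [[0.5,0.8,0,0,0,0,0.3],[0.88,1.45,0,0,0,0,0.3],[0.88,1.74,0,0,0,0,0.3],[0.88,1.74,0,0,0,0,0.3],[0.88,1.74,0,0,0,0,0.3]],
  ],
)

```text
clock: 18.15
tool_pos: [0.6435, 0.014, 0.1499]
tool_rot: [-179.9, 0.0, 90.0]
ft_force: [0.2, -0.1, -0.4]
grip_width: 0.538
```

```bash
python3 -c "
from h import *
go(.6435,.014,.102)
for n in ['scene','wrist']:
  im=env.read_camera(n); cv2.imwrite(f'pics/{n}16.png',im[:,:,::-1])
crop('pics/scene16.png','pics/s16b.png',230,110,160,120,5)
c=env.calibration('wrist'); print('wells in wrist',proj(c,[[.643,.1012,.071],[.6435,.014,.071]]))
"
```

```text
t 18.15 pos [0.6435 0.014  0.1499] rot [-179.9067    0.0097   90.049 ] grip 0.538 F [ 0.1795 -0.0826 -0.4239]
shift [0.    0.001 0.798] turn [-0.012  0.001  0.006] len 0.8
wells in wrist [[252.7631  71.9448]
 [253.5179 197.9871]]
```

View pics/s16b.png

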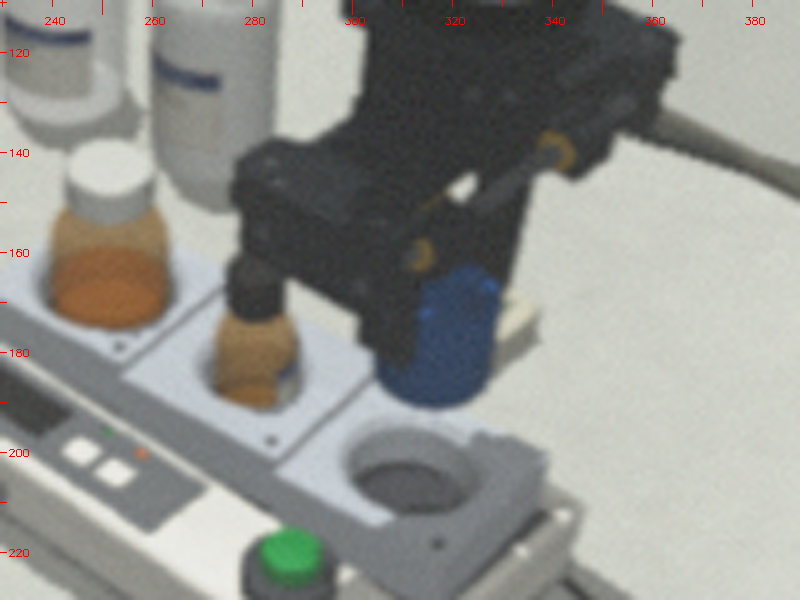

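View pics/wrist16.png

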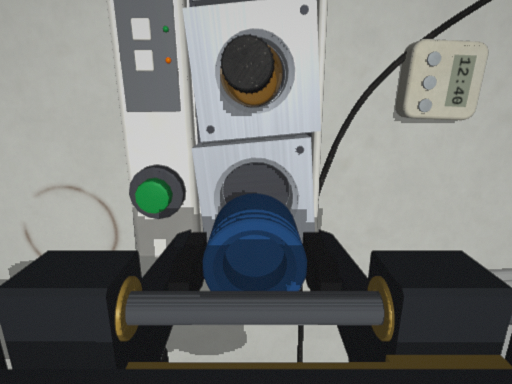

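Request:
servo_tool(
  steps=[
    [[0,0.015,0.15,0,0,0,0.3],[0,0.015,0.35,0,0,0,0.3],[0,0.015,0.55,0,0,0,0.3],[0,0.015,0.75,0,0,0,0.3],[0,0.015,0.85,0,0,0,0.3]],
  ],
)

```text
clock: 18.88
tool_pos: [0.6436, 0.0139, 0.0977]
tool_rot: [-179.8, 0.0, 90.0]
ft_force: [-0.1, 0.7, -0.9]
grip_width: 0.533
```

```bash
python3 -c "
from h import *
go(.6445,.014,.076)
for n in ['scene']:
  im=env.read_camera(n); cv2.imwrite(f'pics/{n}17.png',im[:,:,::-1])
crop('pics/scene17.png','pics/s17b.png',230,110,160,120,5)
"
```

```text
t 18.88 pos [0.6436 0.0139 0.0977] rot [-179.8436    0.003    90.0349] grip 0.533 F [-0.0874  0.6872 -0.9187]
shift [0.002 0.015 0.362] turn [-0.02   0.     0.004] len 0.36
```

View pics/s17b.png

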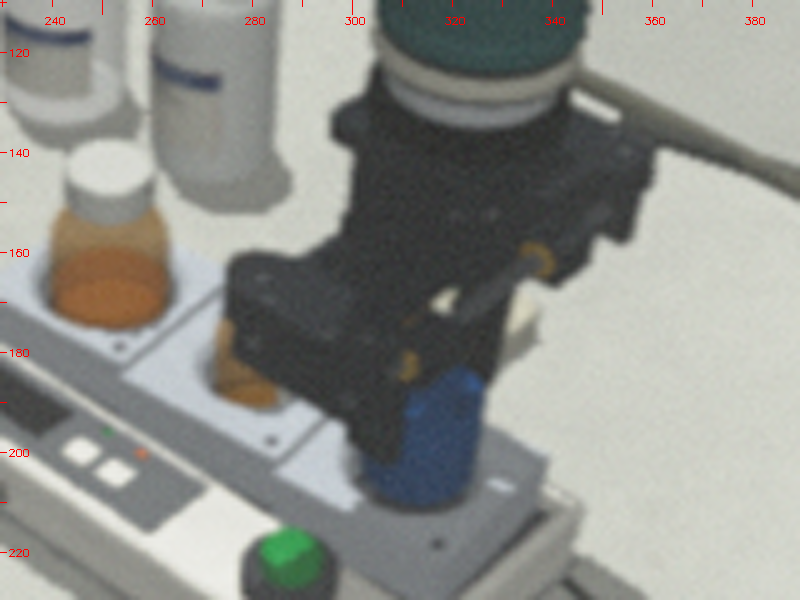

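Request:
servo_tool(
  steps=[
    [[0.01,0.01,0.08,0,0,0,0.3],[0.01,0.01,0.16,0,0,0,0.3],[0.01,0.01,0.24,0,0,0,0.3],[0.01,0.01,0.32,0,0,0,0.3],[0.01,0.01,0.35,0,0,0,0.3]],
  ],
)

```text
clock: 19.55
tool_pos: [0.6437, 0.0145, 0.0759]
tool_rot: [-179.8, 0.0, 90.0]
ft_force: [-0.7, -0.7, -0.7]
grip_width: 0.536
```

Request:
servo_tool(
  steps=[
    [[0,0,0.02,0,0,0,0.3],[0,0,0.03,0,0,0,0.3],[0,0,0.03,0,0,0,0.3]],
  ],
)

```text
clock: 19.92
tool_pos: [0.6438, 0.0145, 0.0742]
tool_rot: [-179.8, 0.0, 90.0]
ft_force: [0.1, 0.4, -0.5]
grip_width: 0.54
```

Request:
servo_tool(
  steps=[
    [[0,0,0.02,0,0,0,0.3],[0,0,0.02,0,0,0,0.3],[0,0,0.02,0,0,0,0.3]],
  ],
)

```text
clock: 20.3
tool_pos: [0.644, 0.0145, 0.0732]
tool_rot: [-179.8, 0.0, 90.0]
ft_force: [1.0, 0.1, 0.7]
grip_width: 0.532
```

Request:
servo_tool(
  steps=[
    [[0,0,0,0,0,0,0.58],[0,0,0,0,0,0,0.64],[0,0,0,0,0,0,0.66],[0,0,0,0,0,0,0.66]],
  ],
)

```text
clock: 20.8
tool_pos: [0.644, 0.0145, 0.0732]
tool_rot: [-179.8, 0.0, 90.0]
ft_force: [-0.7, 0.2, 0.1]
grip_width: 0.663
```

Request:
servo_tool(
  steps=[
    [[0,0,-0.3,0,0,0,0.66],[0,0,-0.9,0,0,0,0.66],[0,0,-1.6,0,0,0,0.66],[0.3,-0.7,-2.0,0,0,0,0.66],[0.7,-1.4,-2.0,0,0,0,0.66]],
  ],
)

```text
clock: 21.42
tool_pos: [0.5622, 0.0566, 0.1982]
tool_rot: [179.7, -0.0, 90.0]
ft_force: [0.6, -0.7, 0.6]
grip_width: 0.656
```

```bash
python3 -c "
from h import *
go(.4275,.2265,.14)
for n in ['scene','top']:
  im=env.read_camera(n); cv2.imwrite(f'pics/{n}18.png',im[:,:,::-1])
crop('pics/scene18.png','pics/s18b.png',220,130,160,120,5)
crop('pics/top18.png','pics/t18b.png',200,110,160,100,5)
"
```

```text
t 21.43 pos [0.5622 0.0566 0.1982] rot [179.748   -0.0256  89.9612] grip 0.656 F [ 0.6354 -0.6933  0.5906]
shift [ 2.83  -2.25   0.962] turn [ 0.032 -0.003 -0.005] len 3.74
```

View pics/s18b.png

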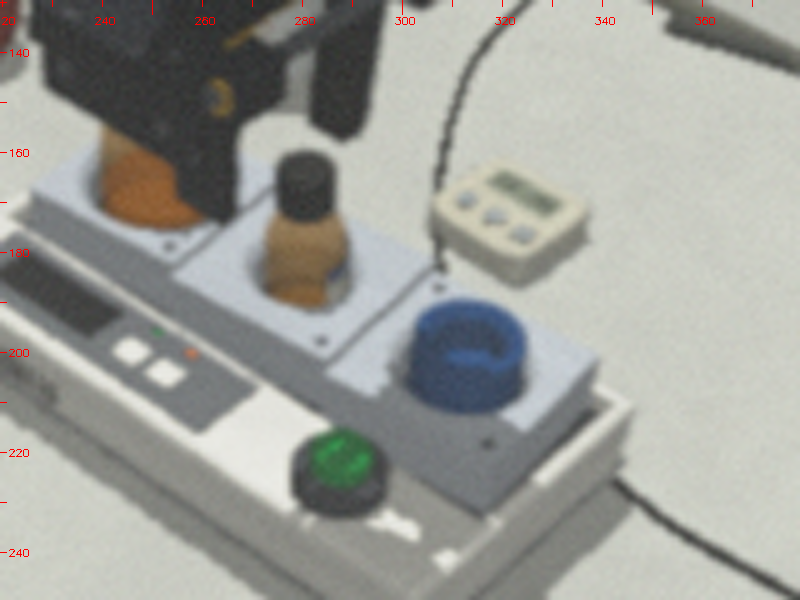

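View pics/t18b.png

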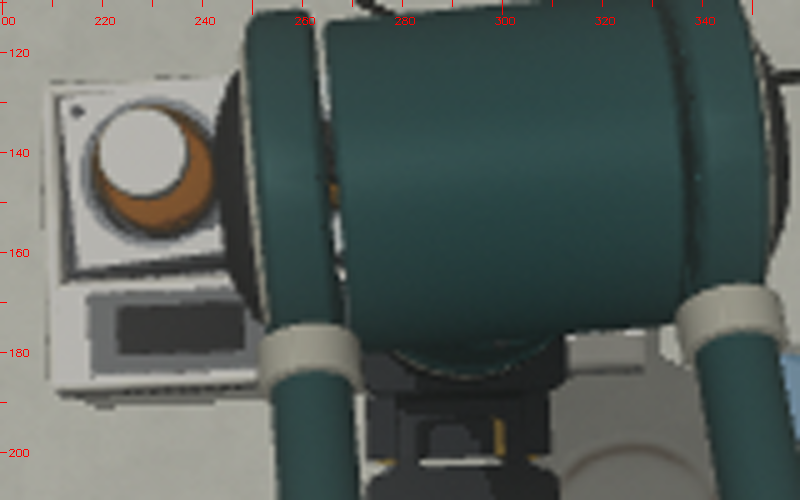

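The sleeve is seated. Next I'll go to the vial.

Request:
servo_tool(
  steps=[
    [[0.7,-0.55,0,0,0,0,0.66],[1.4,-1.1,0.2,0,0,0,0.66],[2.1,-1.65,0.5,0,0,0,0.66],[2.7,-2.15,0.8,0,0,0,0.6],[2.83,-2.25,0.9,0,0,0,0.55]],
  ],
)

```text
clock: 22.15
tool_pos: [0.42, 0.2288, 0.1414]
tool_rot: [-179.7, -0.0, 90.3]
ft_force: [0.4, 0.3, 0.7]
grip_width: 0.551
```

Request:
servo_tool(
  steps=[
    [[0,0,0,0,0,0,0.55],[0,0,0,0,0,0,0.55]],
  ],
)

```text
clock: 22.4
tool_pos: [0.4215, 0.2285, 0.1424]
tool_rot: [-179.8, -0.1, 90.3]
ft_force: [0.6, 0.5, 1.0]
grip_width: 0.551
```

```bash
python3 -c "
from h import *
go(.4275,.2265,.0205)
for n in ['wrist','top']:
  im=env.read_camera(n); cv2.imwrite(f'pics/{n}19.png',im[:,:,::-1])
crop('pics/top19.png','pics/t19b.png',200,110,160,100,5)
c=env.calibration('wrist')
print('vial pred',proj(c,[[.4275,.2265,.052],[.4275,.2265,0]]))
"
```

```text
t 22.4 pos [0.4215 0.2285 0.1424] rot [-179.8497   -0.051    90.2762] grip 0.551 F [0.5704 0.4668 0.9529]
shift [-0.036  0.105  2.031] turn [-0.019 -0.006  0.035] len 2.03
vial pred [[261.6988 196.3537]
 [260.6554 179.8378]]
```

View pics/wrist19.png

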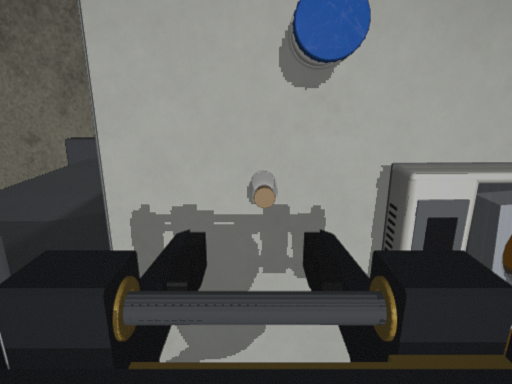

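View pics/t19b.png

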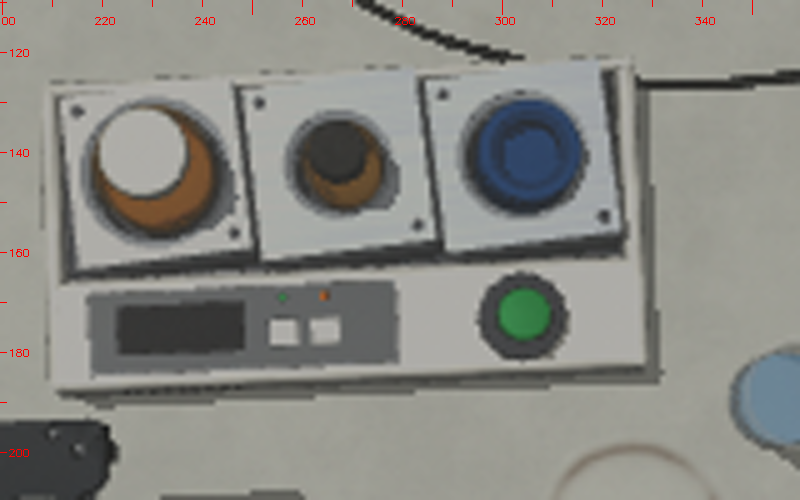

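Request:
servo_tool(
  steps=[
    [[-0.04,0.115,0.6,0,0,0,0.5],[-0.04,0.115,1.2,0,0,0,0.5],[-0.04,0.115,1.7,0,0,0,0.5],[-0.04,0.115,1.95,0,0,0,0.5],[-0.04,0.115,2.03,0,0,0,0.45]],
  ],
)

```text
clock: 23.12
tool_pos: [0.4282, 0.2256, 0.0199]
tool_rot: [-179.8, -0.0, 90.2]
ft_force: [0.6, 0.4, -0.5]
grip_width: 0.453
```

```bash
python3 -c "
from h import *
go(.429,.2265,.0205)
t=env.calibration('top'); s=env.calibration('scene')
print(back(t,(305,139.7),.089),back(s,(313.3,196),.089))
im=env.read_camera('scene'); cv2.imwrite('pics/scene20.png',im[:,:,::-1])
crop('pics/scene20.png','pics/s20b.png',100,150,160,120,5)
"
```

```text
t 23.12 pos [0.4282 0.2256 0.0199] rot [-179.7925   -0.0311   90.1801] grip 0.453 F [ 0.6215  0.3873 -0.4855]
shift [ 0.015  0.013 -0.009] turn [-0.026 -0.004  0.023] len 0.02
[0.6419 0.0128 0.089 ] [0.6433 0.0154 0.089 ]
```

View pics/s20b.png

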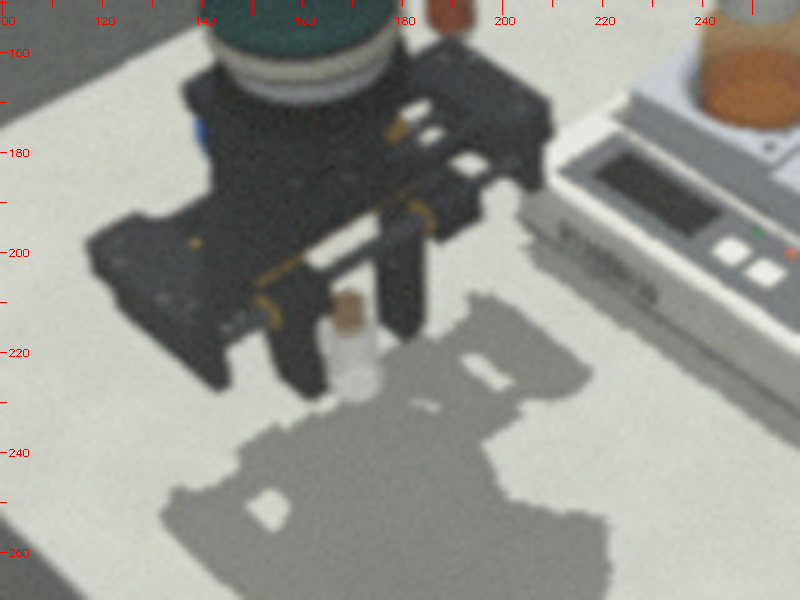

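Request:
servo_tool(
  steps=[
    [[0.015,0.015,-0.02,0,0,0,0.3],[0.015,0.015,-0.02,0,0,0,0.1],[0.015,0.015,-0.02,0,0,0,0.1],[0.015,0.015,-0.02,0,0,0,0.1],[0.015,0.015,-0.02,0,0,0,0.1]],
  ],
  grip_force=10,
)

```text
clock: 23.8
tool_pos: [0.4305, 0.2273, 0.0225]
tool_rot: [-180.0, -0.1, 90.2]
ft_force: [0.1, 0.5, 5.5]
grip_width: 0.244
```

Request:
servo_tool(
  steps=[
    [[0,0,0,0,0,0,0.1],[0,0,0,0,0,0,0.1],[0,0,-0.4,0,0,0,0.1],[0,0,-0.8,0,0,0,0.1],[0,0,-0.8,0,0,0,0.1]],
  ],
)

```text
clock: 24.42
tool_pos: [0.4317, 0.2278, 0.0717]
tool_rot: [179.9, -0.2, 90.2]
ft_force: [-0.8, 0.5, -0.1]
grip_width: 0.24
```

```bash
python3 -c "
from h import *
go(.6435,.0143,.17)
im=env.read_camera('scene'); cv2.imwrite('pics/scene21.png',im[:,:,::-1])
crop('pics/scene21.png','pics/s21b.png',100,130,160,120,5)
"
```

```text
t 24.43 pos [0.4317 0.2278 0.0717] rot [179.8715  -0.1895  90.2   ] grip 0.24 F [-0.7924  0.4799 -0.0571]
shift [-3.565  3.522 -1.641] turn [ 0.016 -0.024  0.025] len 5.27
```

View pics/s21b.png

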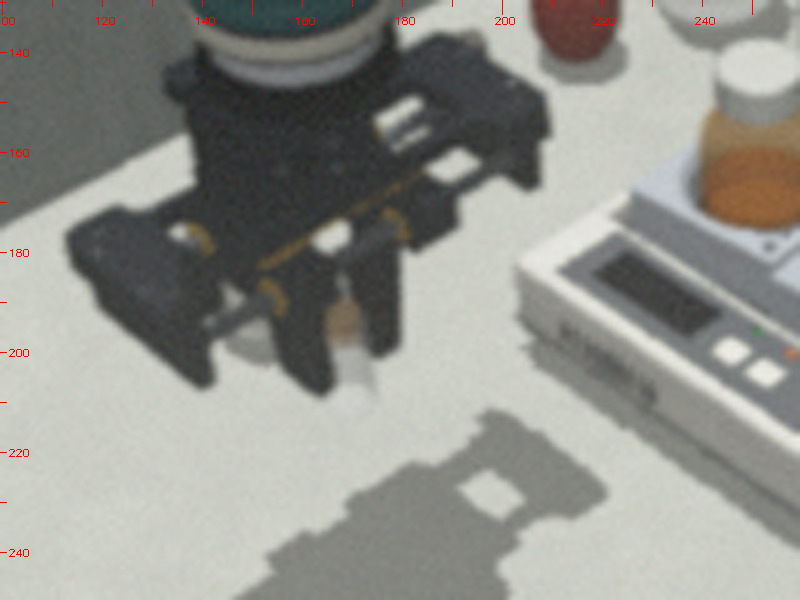

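Request:
servo_tool(
  steps=[
    [[-0.5,0.1,-0.8,0,0,0,0.1],[-1.2,0.5,-1.64,0,0,0,0.1],[-2.0,1.0,-1.64,0,0,0,0.1],[-2.8,1.6,-1.64,0,0,0,0.1],[-3.4,2.3,-1.64,0,0,0,0.1]],
  ],
)

```text
clock: 25.1
tool_pos: [0.5691, 0.0215, 0.1668]
tool_rot: [-179.9, -0.1, 90.1]
ft_force: [0.3, -0.2, 0.2]
grip_width: 0.242
```

Request:
servo_tool(
  steps=[
    [[-0.15,0.6,0,0,0,0,0.1],[-0.15,1.1,0,0,0,0,0.1],[-0.15,1.22,0,0,0,0,0.1],[-0.15,1.22,0,0,0,0,0.1],[-0.15,1.22,0,0,0,0,0.1]],
  ],
)

```text
clock: 25.72
tool_pos: [0.6409, 0.0131, 0.1659]
tool_rot: [-179.8, -0.1, 90.2]
ft_force: [-0.2, -0.4, 0.1]
grip_width: 0.243
```

```bash
python3 -c "
from h import *
go(.6435,.0148,.118)
for n in ['scene','wrist']:
  im=env.read_camera(n); cv2.imwrite(f'pics/{n}22.png',im[:,:,::-1])
crop('pics/scene22.png','pics/s22b.png',230,90,160,120,5)
crop('pics/wrist22.png','pics/w22b.png',180,120,160,120,5)
c=env.calibration('wrist'); p=env.get_obs()['tool_pos']
print('bore in wrist',proj(c,[[.6435,.0143,.089]]),'vial base exp', proj(c,[[p[0],p[1]-.001,p[2]-.021]]))
"
```

```text
t 25.73 pos [0.6409 0.0131 0.1659] rot [-179.7676   -0.1374   90.1696] grip 0.243 F [-0.246  -0.4135  0.0685]
shift [0.026 0.046 0.799] turn [-0.029 -0.017  0.021] len 0.8
bore in wrist [[256.7701 197.5706]] vial base exp [[253.2697 231.1087]]
```

View pics/s22b.png

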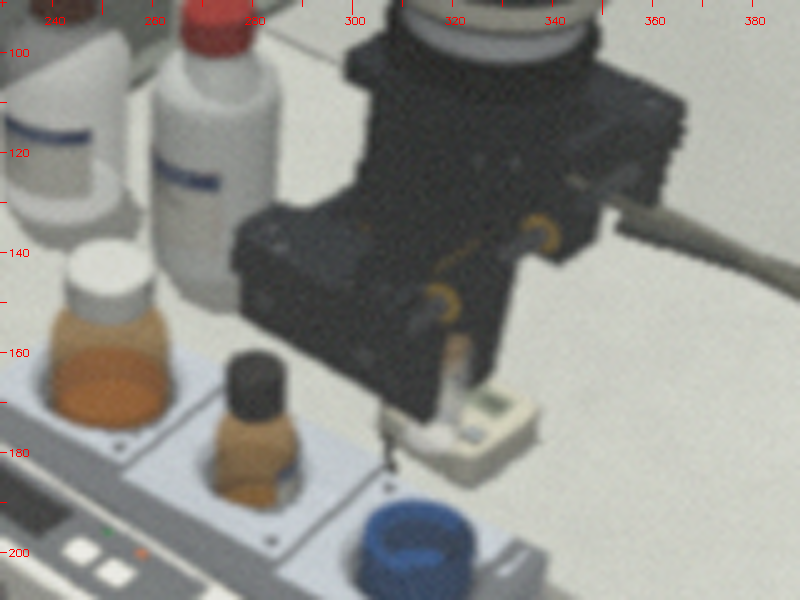

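View pics/w22b.png

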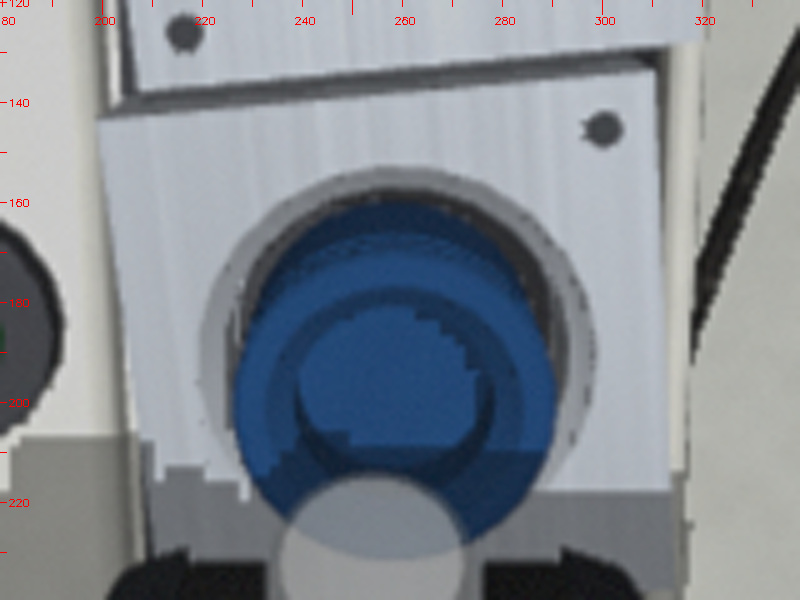

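```bash
python3 -c "
from h import *
c=env.calibration('wrist'); p=env.get_obs()['tool_pos']
a=back(c,(258.2,201.5),.089);b=back(c,(254.5,232.5),p[2]-.0215)
print(a,b,a-b,p, 'TCP target',p+a-b)
print('sizes: sleeve', 64/321*-1, (c['camera_from_world']@[*a,1])[2]*64/321,(c['camera_from_world']@[*b,1])[2]*37/321)
"
```

```text
[0.6446 0.0113 0.089 ] [0.642  0.011  0.1451] [ 0.0026  0.0003 -0.0561] [0.6413 0.0131 0.1666] TCP target [0.6439 0.0133 0.1105]
sizes: sleeve -0.19937694704049844 0.04687657738586819 0.02090475906661826
```

Relative to the bore, the vial needs about +2.6 mm in x and almost nothing in y. I'll lower to just above the sleeve.

Request:
servo_tool(
  steps=[
    [[0.01,0.043,0.15,0,0,0,0.1],[0.01,0.043,0.4,0,0,0,0.1],[0.01,0.043,0.65,0,0,0,0.1],[0.01,0.043,0.8,0,0,0,0.1],[0.01,0.043,0.8,0,0,0,0.1]],
  ],
)

```text
clock: 26.45
tool_pos: [0.6427, 0.0138, 0.1168]
tool_rot: [-179.7, -0.1, 90.2]
ft_force: [0.2, 0.1, 0.4]
grip_width: 0.242
```

```bash
python3 -c "
from h import *
go(.6439,.0138,.093)
for n in ['scene','wrist']:
  im=env.read_camera(n); cv2.imwrite(f'pics/{n}23.png',im[:,:,::-1])
crop('pics/scene23.png','pics/s23b.png',250,120,120,90,6.6)
crop('pics/wrist23.png','pics/w23b.png',180,120,160,120,5)
"
```

```text
t 26.45 pos [0.6427 0.0138 0.1168] rot [-179.6723   -0.1387   90.165 ] grip 0.242 F [0.2435 0.0754 0.3591]
shift [-0.001  0.022  0.397] turn [-0.041 -0.017  0.021] len 0.4
```

View pics/s23b.png

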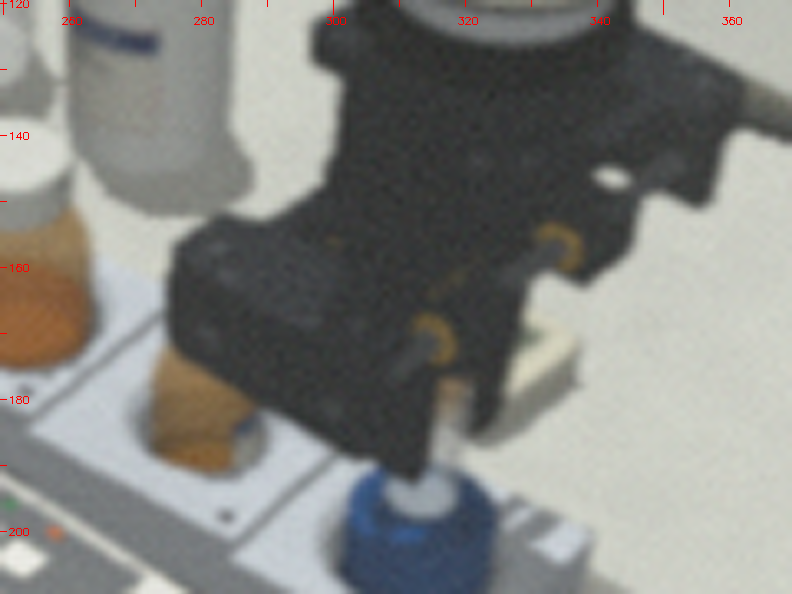

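View pics/w23b.png

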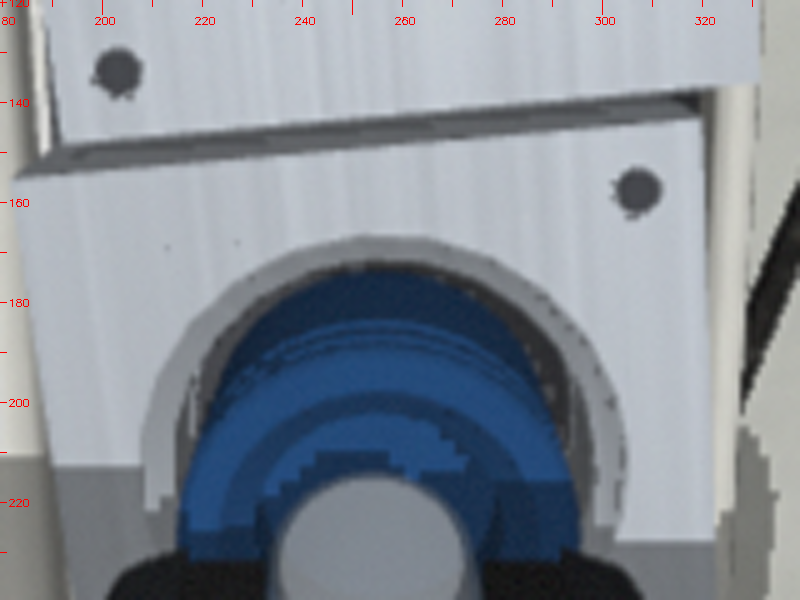

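Aligned with the bore: sleeve centre about (255,228), vial about (254.5,232.5) at its greater height. I'll lower it in.

Request:
servo_tool(
  steps=[
    [[0,0.01,0.08,0,0,0,0.1],[0,0.01,0.16,0,0,0,0.1],[0,0.01,0.24,0,0,0,0.1],[0,0.01,0.32,0,0,0,0.1],[0,0.01,0.35,0,0,0,0.1]],
  ],
)

```text
clock: 27.18
tool_pos: [0.6442, 0.0138, 0.097]
tool_rot: [-179.8, -0.1, 90.2]
ft_force: [-0.4, 0.4, -1.8]
grip_width: 0.244
```

Request:
servo_tool(
  steps=[
    [[0,0,0.02,0,0,0,0.1],[0,0,0.03,0,0,0,0.1],[0,0,0.03,0,0,0,0.1]],
  ],
)

```text
clock: 27.55
tool_pos: [0.6442, 0.0138, 0.0952]
tool_rot: [-179.8, -0.1, 90.2]
ft_force: [-0.3, 0.6, -0.2]
grip_width: 0.24
```

```bash
python3 -c "
from h import *
go(.6439,.0138,.0925)
for n in ['scene']:
  im=env.read_camera(n); cv2.imwrite(f'pics/{n}24.png',im[:,:,::-1])
crop('pics/scene24.png','pics/s24b.png',250,130,120,90,6.6)
"
```

```text
t 27.55 pos [0.6442 0.0138 0.0952] rot [-179.8009   -0.1373   90.1647] grip 0.24 F [-0.3246  0.5988 -0.181 ]
shift [-0.001 -0.005  0.045] turn [-0.025 -0.017  0.021] len 0.05
```

View pics/s24b.png

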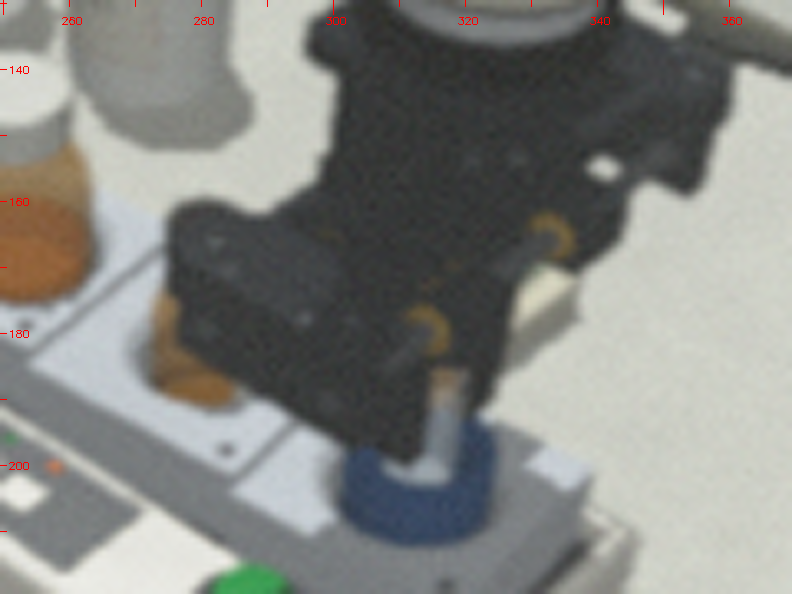

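Request:
servo_tool(
  steps=[
    [[0,0,0.02,0,0,0,0.1],[0,0,0.035,0,0,0,0.1],[0,0,0.035,0,0,0,0.1]],
  ],
)

```text
clock: 27.98
tool_pos: [0.6444, 0.0138, 0.0936]
tool_rot: [-179.8, -0.1, 90.2]
ft_force: [-1.5, -0.1, 2.7]
grip_width: 0.242
```

Request:
servo_tool(
  steps=[
    [[0,0,0,0,0,0,0.3],[0,0,0,0,0,0,0.36],[0,0,0,0,0,0,0.42],[0,0,0,0,0,0,0.42]],
  ],
)

```text
clock: 28.48
tool_pos: [0.6443, 0.0138, 0.0934]
tool_rot: [-179.8, -0.1, 90.2]
ft_force: [-0.5, -0.4, 1.1]
grip_width: 0.42
```

Request:
servo_tool(
  steps=[
    [[0,0,-0.2,0,0,0,0.42],[0,0,-0.6,0,0,0,0.42],[0,0,-1.3,0,0,0,0.42],[0,-1.0,-1.6,0,0,0,0.2],[0,-2.0,-1.6,0,0,0,0]],
  ],
)

```text
clock: 29.1
tool_pos: [0.5257, 0.0132, 0.1932]
tool_rot: [179.9, -0.1, 90.2]
ft_force: [-0.9, 0.8, 0.3]
grip_width: 0.218
```

Request:
servo_tool(
  steps=[
    [[0,-0.5,0,0,0,0,0],[0,-0.9,0,0,0,0,0],[0,-0.9,0,0,0,0,0]],
  ],
)

```text
clock: 29.48
tool_pos: [0.4708, 0.0131, 0.194]
tool_rot: [179.8, -0.1, 90.2]
ft_force: [-0.2, 0.0, -0.4]
grip_width: 0.003
```

```bash
python3 -c "
from h import *
go(.5665,.0165,.10)
for n in ['scene','top','wrist']:
  im=env.read_camera(n); cv2.imwrite(f'pics/{n}25.png',im[:,:,::-1])
crop('pics/scene25.png','pics/s25b.png',220,130,160,120,5)
crop('pics/top25.png','pics/t25b.png',200,110,160,100,5)
"
```

```text
t 29.48 pos [0.4708 0.0131 0.194 ] rot [179.774   -0.1265  90.1628] grip 0.003 F [-0.1662  0.0069 -0.4267]
shift [0.049 1.589 1.573] turn [ 0.028 -0.016  0.02 ] len 2.24
```

View pics/s25b.png

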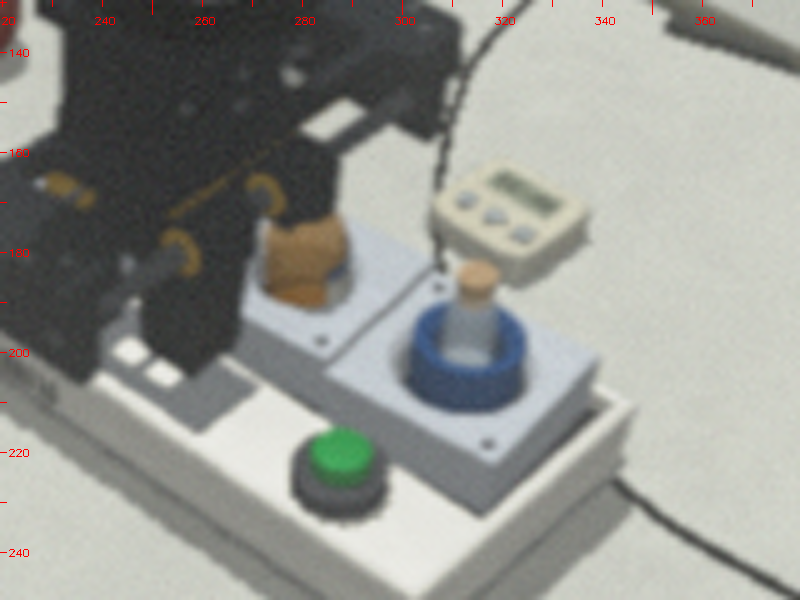

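View pics/t25b.png

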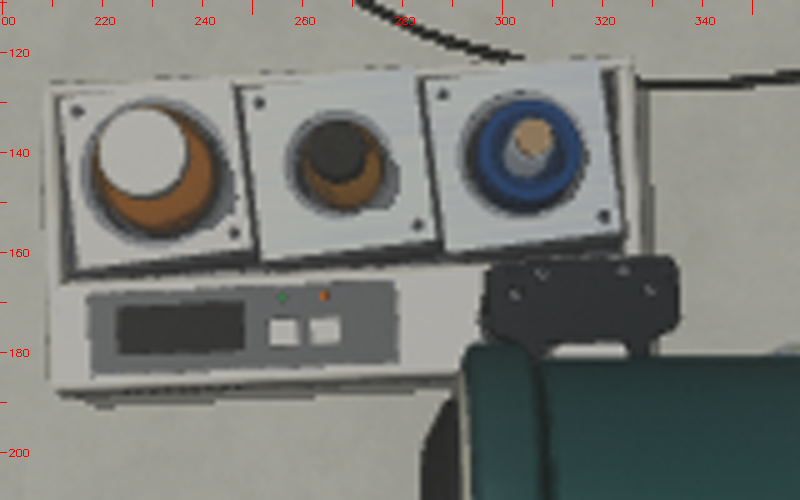

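View pics/wrist25.png

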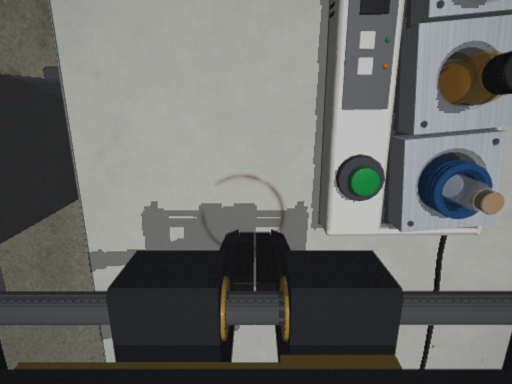

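The vial stands in the bore. I'll check the depths by triangulation, then turn the gripper so its body stays clear of the vial and press the button.

```bash
python3 - <<'E'
from h import *
from scipy.optimize import least_squares
t=env.calibration('top'); s=env.calibration('scene')
D=dict(cork=(.123,(306.2,137),(315,183)),amber=(.138,(227.7,139.7),(251.5,145.5)),drop=(.131,(266.8,139.5),(280.2,163)))
for k,(z,a,b) in D.items():
    r=least_squares(lambda P:np.r_[proj(t,P)[0]-a,proj(s,P)[0]-b],[.5,0,z])
    print(k,'exp z',z,'tri',r.x,'res',r.fun)
E
```

```text
cork exp z 0.123 tri [0.6404 0.0136 0.1277] res [-0.2092  0.2028  0.2616 -0.026 ]
amber exp z 0.138 tri [0.6402 0.1903 0.1291] res [-0.3059  0.331   0.442  -0.0193]
drop exp z 0.131 tri [0.6367 0.1026 0.1311] res [-0.484   0.4977  0.6521 -0.0454]
```

Request:
servo_tool(
  steps=[
    [[0,0,0,0,0,-1.2,0],[0,0,0,0,0,-2.4,0],[0,0,0,0,0,-3.6,0],[0,0,0,0,0,-4.8,0],[0,0,0,0,0,-6.0,0]],
  ],
)

```text
clock: 30.25
tool_pos: [0.4741, 0.013, 0.1939]
tool_rot: [179.7, 0.1, 138.5]
ft_force: [0.4, -0.5, -0.4]
grip_width: 0.008
```

Request:
servo_tool(
  steps=[
    [[0,0,0,0,0,-1.2,0],[0,0,0,0,0,-2.4,0],[0,0,0,0,0,-3.6,0],[0,0,0,0,0,-4.8,0],[0,0,0,0,0,-5.4,0]],
  ],
)

```text
clock: 30.88
tool_pos: [0.4753, 0.0129, 0.1939]
tool_rot: [179.9, 0.3, -178.1]
ft_force: [0.5, 0.3, 0.5]
grip_width: 0.003
```

```bash
python3 -c "
from h import *
go(.5662,.0165,.10,180)
print(env.get_obs()['q'])"
```

```text
t 30.88 pos [0.4753 0.0129 0.1939] rot [ 179.883     0.2629 -178.1258] grip 0.003 F [0.4848 0.2523 0.5414]
shift [-1.508  0.006  1.572] turn [0.015 0.033 0.234] len 2.18
[ -1.5361  -5.0576 118.6189   0.1447  66.1833 -93.4687]
```

Request:
servo_tool(
  steps=[
    [[-0.5,0,0.3,0,0,0.2,0],[-1.1,0,0.8,0,0,0.2,0],[-1.5,0,1.3,0,0,0.23,0],[-1.51,0,1.5,0,0,0.23,0],[-1.51,0,1.57,0,0,0.23,0]],
  ],
)

```text
clock: 31.5
tool_pos: [0.5656, 0.0161, 0.099]
tool_rot: [179.9, 0.1, -180.0]
ft_force: [0.2, 0.3, 0.1]
grip_width: 0.008
```

```bash
python3 -c "
from h import *
go(.5662,.0165,.068,180)
for n in ['scene','wrist']:
  im=env.read_camera(n); cv2.imwrite(f'pics/{n}26.png',im[:,:,::-1])
crop('pics/scene26.png','pics/s26b.png',220,130,160,120,5)
"
```

```text
t 31.5 pos [0.5656 0.0161 0.099 ] rot [ 179.8715    0.1008 -179.9639] grip 0.008 F [0.1968 0.2704 0.1469]
shift [-0.009  0.005  0.516] turn [0.016 0.013 0.005] len 0.52
```

View pics/s26b.png

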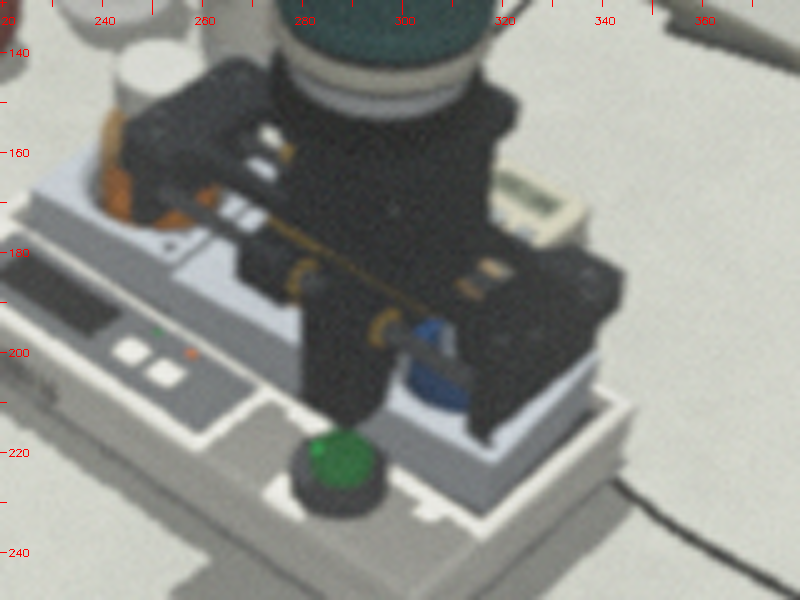

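View pics/wrist26.png

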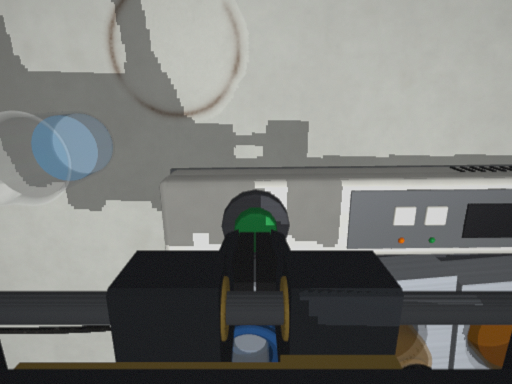

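The tip is over the button. I'll press.

Request:
servo_tool(
  steps=[
    [[0,0,0.2,0,0,0,0],[0,0,0.35,0,0,0,0],[0,0,0.43,0,0,0,0],[0,0,0.5,0,0,0,0],[0,0,0.53,0,0,0,0]],
  ],
)

```text
clock: 32.22
tool_pos: [0.5653, 0.0162, 0.0684]
tool_rot: [179.9, 0.1, -180.0]
ft_force: [-4.8, -0.1, 9.1]
grip_width: 0.007
```

Request:
servo_tool(
  steps=[
    [[0,0,0.01,0,0,0,0],[0,0,0.02,0,0,0,0],[0,0,0.02,0,0,0,0]],
  ],
)

```text
clock: 32.6
tool_pos: [0.5653, 0.0162, 0.0684]
tool_rot: [179.9, 0.1, -180.0]
ft_force: [-4.9, 0.1, 8.8]
grip_width: 0.008
```

Bottomed at z=0.068 with 9 N. I'll let go and back off.

Request:
servo_tool(
  steps=[
    [[0,0,-0.2,0,0,0,0],[0,0,-0.7,0,0,0,0],[0,0,-1.4,0,0,0,0],[0.6,0,-2.0,0,0,0,0],[1.3,0,-2.2,0,0,0,0]],
  ],
)

```text
clock: 33.22
tool_pos: [0.4889, 0.0158, 0.2039]
tool_rot: [179.9, 0.5, -180.0]
ft_force: [0.1, -0.2, 0.1]
grip_width: 0.001
```

Request:
servo_tool(
  steps=[
    [[0.4,0.8,-0.3,0,0,0,0],[0.6,1.6,-0.6,0,0,0,0],[0.6,2.4,-0.6,0,0,0,0],[0.6,3.2,-0.6,0,0,0,0],[0.6,4.0,-0.6,0,0,0,0]],
  ],
)

```text
clock: 33.85
tool_pos: [0.4527, 0.2575, 0.241]
tool_rot: [179.8, 0.6, -180.0]
ft_force: [0.6, 0.5, 0.8]
grip_width: 0.004
```

Request:
servo_tool(
  steps=[
    [[0,0.4,0,0,0,0,0],[0,0.4,0,0,0,0,0],[0,0.4,0,0,0,0,0]],
  ],
)

```text
clock: 34.22
tool_pos: [0.4527, 0.281, 0.2412]
tool_rot: [179.9, 0.6, -179.9]
ft_force: [0.4, 0.2, 0.2]
grip_width: 0.007
```

```bash
python3 -c "
from h import *
go(.5662,.0165,.068,180)
for n in ['scene','top']:
  im=env.read_camera(n); cv2.imwrite(f'pics/{n}27.png',im[:,:,::-1])
crop('pics/scene27.png','pics/s27b.png',220,130,160,120,5)
crop('pics/top27.png','pics/t27b.png',200,110,160,100,5)
"
```

```text
t 34.23 pos [0.4527 0.281  0.2412] rot [ 179.8508    0.6487 -179.942 ] grip 0.007 F [0.4381 0.1938 0.1684]
shift [-1.855 -4.418  2.896] turn [0.019 0.081 0.007] len 5.6
```

View pics/s27b.png

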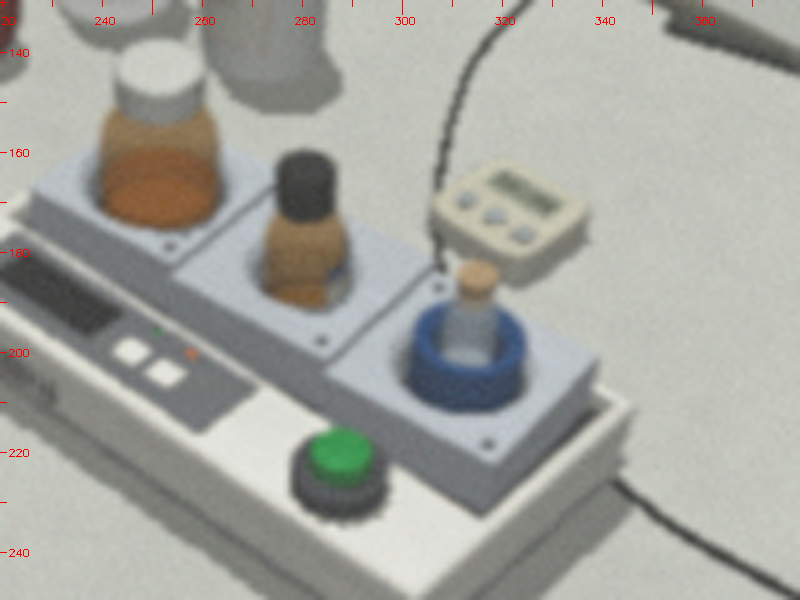

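View pics/t27b.png

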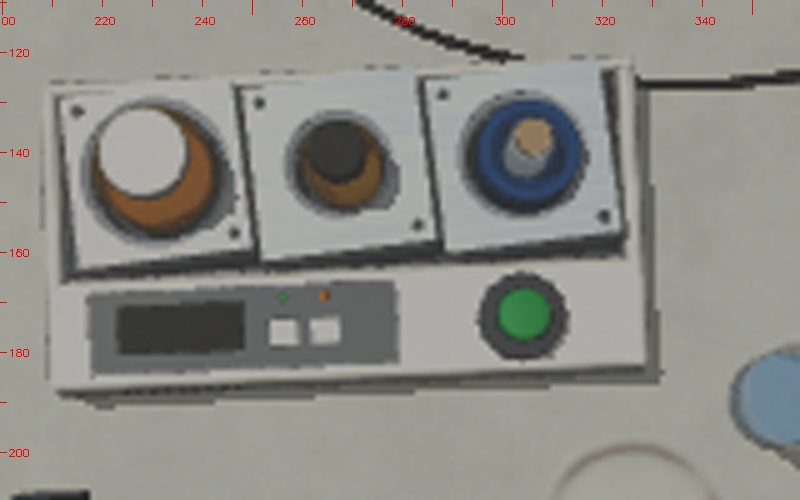

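View pics/scene27.png

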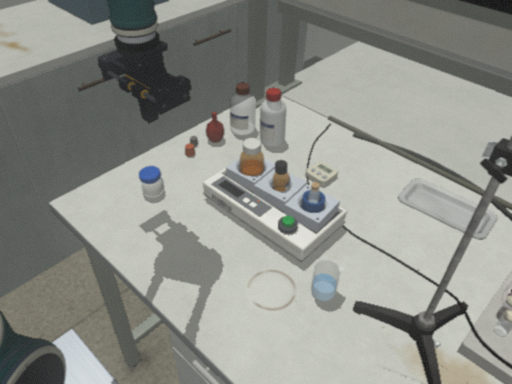

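```bash
python3 -c "
from h import *
s=env.calibration('scene');t=env.calibration('top')
for n,p,o,ot in [('cork',[.6435,.0138,.123],(315,183),(306.2,137)),('drop',[.643,.102,.131],(280.2,163),(266.8,139.5)),('amber',[.643,.189,.138],(251.5,145),(227.7,139.7)),('bore rim',[.6435,.0143,.089],(313.3,196),(305,139.7)),('well(empty)',[.6435,.014,.071],(312,203.5),(304,140.2))]:
  print(n,proj(s,p)[0],'seen',o,'| 4mm higher',proj(s,np.array(p)+[0,0,.004])[0],'| top',proj(t,p)[0],ot)
"
```

```text
cork [315.8373 183.983 ] seen (315, 183) | 4mm higher [316.0617 182.4901] | top [305.6716 136.2604] (306.2, 137)
drop [283.0136 161.8236] seen (280.2, 163) | 4mm higher [283.1358 160.329 ] | top [266.5022 137.2352] (266.8, 139.5)
amber [253.301  141.9036] seen (251.5, 145) | 4mm higher [253.3375 140.4138] | top [227.4638 138.0629] (227.7, 139.7)
bore rim [313.7918 196.2107] seen (313.3, 196) | 4mm higher [314.0047 194.79  ] | top [304.3222 139.0334] (305, 139.7)
well(empty) [312.9611 202.5733] seen (312, 203.5) | 4mm higher [313.169  201.1887] | top [303.8841 140.413 ] (304, 140.2)
```

```bash
python3 -c "
from h import *
print(env.get_obs()['ft_force']); print(env.close_job())"
```

```text
[1.1687 1.0688 0.1426]
the job is handed in; nothing more can be done
None
```

I loaded the heater and handed the job in at about 34 s on the robot's clock; `close_job` gives no verdict.

- **Placement:** The amber bottle went into the left bay (`block_large`) and the dropper bottle into the centre one (`block_small`). The sleeve went into the right bay (`block_middle`), with the corked vial in its bore. Each was lowered until it touched or reached home height, then let go. The sleeve's touch was faint, at 0.7 N.
- **Start button:** I pressed it to its stop, reading z = 0.068 m and 9 N, and let go. It looks up again in the last pictures.
- **Final look:** All four stand upright at their expected places. The jar and the beaker look unmoved, judged by eye only. The arm was clear of everything.

**Checks that disagreed:**
- **Heights from the two cameras:** these came out 5 mm high for the cork and 9 mm low for the amber cap. I put that down to how finely I can read pixels, so the pictures alone do not prove full depth.
- **Second check, against fully seated positions:** the sleeve and cork were within about 1 to 1.5 pixels. The amber and dropper caps were 2 to 4 pixels off, toward too low rather than too high.

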